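Fetch a moulding piece from under the glazed sash with the reacher

TASK

A short profiled piece of old moulding has slid under the freshly glazed sash. Without shifting the sash, take the reacher by grip and trigger, reach in and close its jaws on the piece, squeezing slowly and only as hard as it takes to hold it, for the old pine is soft and dents if it is snapped at or pinched hard. Draw it out in the jaws, leave it lying on the cork pad the way it lay, lay the reacher flat on the bench clear of the piece, and leave everything else where it is.

Things in the scene. Friction and masses are not known exactly. Their poses are not given: they have to be found in the camera images.
- reacher: Pistol-grip reacher, 0.19 kg, 325 mm long, 28 mm high, lying on its side: black grip, grey sliding trigger in front of it, grey housing, aluminium shaft, grey head with two jaws. Origin: bench level under the grip's middle; it can be carried from there. +x along the shaft to the jaws, +z up. Shaft 12 mm thick, parallel to x at y = 42 mm, 14 mm up; the handle end reaches back to x = -50 mm.
- reacher_grip (a point): On the reacher, 14 mm above its origin, midway between the grip's flat back (x = -31 mm) and the trigger's flat front (x = +31 mm): 62 mm over both at rest, 28 mm high, free from y = -24 to +20 mm. Take both from above, squeeze along x. Trigger travel 23 mm; spring 5 N plus 0.21 N per mm. Fingers that both close in push the whole reacher forward (+x) by half the squeeze.
- reacher_throat (a point): On the reacher: middle of the head's flat front, between the jaws' roots, at x = 225, y = 42, z = 14 mm from the reacher's origin. Jaw tips at x = 272 mm. The fixed jaw's rubber face is the plane y = 26 mm, its outer side y = 18 mm. At rest the moving jaw's face is 34 mm from it at the tip, 23 mm at its root, its outer side at most y = 66 mm. Head from y = 20 to 64 mm.
- jaw: The reacher's moving jaw, 55 mm, rubber lined; origin: its pivot in the head. It closes about 1 mm per mm of trigger and bites after 12 mm (18 mm wide piece) to 19.5 mm of travel (11 mm wide): 50 to 42.5 mm over grip and trigger. Then the squeezing force climbs by some 5 N per mm; pinch = about 0.85 x (squeeze less the trigger's spring). No pose shows it: feel it. Empty jaws stay 4 mm apart.
- piece: The piece to fetch: bit of moulding, bare old pine, 56 mm long (y), 22 mm high, 20 to 45 g. Core 11 mm wide, centred on x = 0; along the +x side a fillet 13 mm high stands out by 0 to 7 mm, differing each time, so it is 11 to 18 mm wide. Origin: centre of the core's underside. Lies under the sash's front half, about along the bearers' y, far end near the cross batten. A pinch over 8 N dents it.
- bearers: Three pine battens 48 mm high screwed to the bench, carrying the sash. Origin: bench level, centre. Two side battens along y, 40 mm wide, inner faces at x = -152 and +152 mm; a cross batten along x, 40 mm wide, faces at y = -20 and +20 mm. The front bay, open at the -y side, is 304 mm wide and 48 mm high.
- sash: White glazed casement sash, 400 (x) by 360 (y) by 36 mm, 3.2 kg, lying loose on the bearers, centred on them. Origin: centre of its underside, 48 mm above the bench; top 84 mm above the bench. Front edge at y = -180 mm in its frame; rails 45 mm wide, a bar over the cross batten, two clear panes.
- pad: Thin square cork sheet stuck on the open bench before the sash, 130 by 130 by 1 mm. Origin: its centre.
- wedge: Bystander: pine wedge 28 by 70 by 16 mm under the back half of the sash. Origin: centre of its underside.
- putty_knife: Bystander: putty knife 200 mm long lying along the sash's back rail. Origin: its middle.
- offcut: Bystander: 120 mm long offcut of the same moulding, on the right of the bench. Origin: centre of its underside.
- paintbrush: Bystander: paintbrush 200 mm long, 42 mm wide, lying near the robot. Origin: its middle.
- sanding_block: Bystander: cork sanding block 65 by 105 by 35 mm, left of the sash. Origin: centre of its underside.
- primer_tin: Bystander: tin 90 mm wide, 110 mm high, left of the sash. Origin: centre of its underside.
- points_jar: Bystander: glass jar 60 mm wide, 70 mm high, near left. Origin: centre of its underside.

How it is judged (in metres and radians):
On the way, in this order (a step that is already met when the one before it is completed fails the run):
1. the reacher's moving jaw presses on the piece while it is still under the sash (contact force between jaw and piece above 1 N and y of piece in the frame of bearers above -0.13 m), for 0.2 s.
2. the piece is drawn out from under the sash in the closed jaws (contact force between jaw and piece above 0.5 N and y of piece in the frame of bearers below -0.215 m), for 0.2 s.
At the end, for the whole second after the job is handed in: The piece lies upright and still on the cork pad (its centre within 60 mm of the pad's centre along both sides of the pad), the reacher lies flat and still on the bench and does not touch the piece, and the sash has not shifted by 5 mm (x of piece in the frame of pad between -0.06 and 0.06 m and y of piece in the frame of pad between -0.06 and 0.06 m and height (world z) of piece below 0.004 m and angle between piece's own z axis and vertical below 0.15 rad and linear speed of each of piece, reacher below 0.02 m/s and contact force between reacher and piece below 0.05 N and height (world z) of reacher below 0.006 m and angle between reacher's own z axis and vertical below 0.08 rad and distance of sash from where it was at the start of the episode below 0.005 m).
It fails at once if the piece is pinched harder than 8 N, by the jaws or by the fingers (contact force between any of jaw, the fingers and piece above 8 N).
It fails at once if the sash is shifted by 5 mm or more (distance of sash from where it was at the start of the episode above 0.005 m).
It fails at once if a bystander is moved by more than 30 mm (distance of any of wedge, putty_knife, offcut, paintbrush, sanding_block, primer_tin, points_jar from where it was at the start of the episode above 0.03 m).
It also fails if it takes over 72 s, if anything falls off the work surface, if the arm or the gripper's body presses on something with over 40 N, if the wrist force passes 120 N, or if a joint passes its speed limit or range.

ROBOT

A 7-joint arm with a two-finger parallel gripper is mounted at the origin on the work surface. World frame = base frame: x ahead of the robot, y to its left, z up, the work surface at z = 0. Lengths are in mm, angles in rad, forces in N, time in s.
With the tool pointing down it reaches from about 400 to 850 mm from the base axis. Payload 4.5 kg.
Tool frame: the origin (TCP) lies between the finger pads; the fingertips stand 14 mm ahead of it and the grasp point (between the pads) lies 5 mm behind it; z points along the fingers, y is the direction in which the jaws open and shut (so a half turn about z gives the same grasp; the last joint's range is limited). The gripper opens to 85 mm and grips with 20 to 120 N. Pads are 22 mm wide; open, the fingers measure 114 mm over their backs; the gripper's body (76 mm by 85 mm) begins 54 mm behind the grasp point. The pads swing forward as they close: fully open they stand 13 mm farther back than shut.
Start: joints at [1.286, 0.689, -0.195, 1.565, 0.157, 0.902, -0.215], TCP at [195.921, -593.522, 245.317] pointing down, gripper open.
Joint ranges: [-3.01, 3.01], [-0.46, 2.08], [-1.47, 1.51], [0.13, 2.56], [-1, 4.14], [0.04, 2.09], [-2.66, 2.66]. Speed limits (rad/s): [2.57, 2.57, 3.14, 3.14, 3.14, 3.14, 3.14].

INTERFACE

Orientations are given as a unit quaternion [x, y, z, w].
In Python, from rig import ctrl, vision gives the robot as it stands.
- The arm moves only by the tool step_arm, never from a script. Its argument "motion" is text: rows parted by semicolons, each of 7 numbers parted by spaces: the turn, a rotation vector about the world's x, y, z in rad, then the shift along the world's x, y, z in cm, then the finger opening in cm, from 0 to 8.54. A call has 1 to 10 rows; each row shifts and turns the commanded pose from where the row before left it; what a row does not reach is not made up. A row lasts 1/10 s, in which the tool goes at most 50 mm and 8.59 degrees, less where a joint would pass 70% of its speed; a pose out of reach is approached as far as the arm can. A call with a gripper value outside its range is refused whole. The fingers move at their own pace and stop on an object; "grip_force" is the grip in N (left out, the last holds). Time passes only in rows, so rows that do not move let the fingers close. It gives the time, the measured TCP pose, the force and the opening at its end, in the units of the state.
- ctrl.read_state(): the state, without advancing time (a new reading comes with each control period).
- vision.get_image(name): name is "scene" or "side" or "wrist"; returns a dict with "color" (384x512x3 uint8, blue, green, red), "K" (3x3 intrinsics, pixels), "R" (3x3) and "t" (3): a world point X has camera coordinates R X + t. Camera axes: x right, y down, z forward; pixel columns grow to the right and rows downward; lengths in mm; the calibration is good to about 2 mm. A picture is of the moment at which its call begins. There is no depth.
- ctrl.sign_off(): hands the job in, once; it reports no verdict.
The state is a dict: "t": time; "joint_pos": joint angles; "qvel": joint speeds; "effort": joint torques, N m; "eef_pos": TCP position; "eef_rot": TCP orientation; "contact_force": force on the tool from outside, world axes, zero at the start; "moment": the same for the moment, N m; "grip_width": finger opening in mm.
Only numpy, scipy, OpenCV 4.12 (cv2) and the standard library are available. Lean on these libraries where they do the work, as an engineer would, in place of code of your own. Each camera call takes 0.05 s, during which the arm holds its last target.

## Working session

There is one attempt and no reset: what is moved stays moved. The work goes in short steps, Python scripts to look and compute and a tool call to move; the robot and the scene stay as the last step left them, time stands still between calls to the robot, and variables do not carry over. Pictures are saved under pics/ and viewed, and the job is handed in when it is done.

Besides the shell and the picture viewer there is one more tool, called after "Call:" as a command line: name --argument value ..., lists and objects as JSON in quotes. step_arm: Moves the arm, as the interface text tells. Its arguments: {"type":"object","properties":{"motion":{"type":"string"},"grip_force":{"type":"number"}},"required":["motion"]}

```bash
ls; mkdir -p pics
python3 - <<'E'
from rig import ctrl, vision
import cv2,json,numpy as np,pickle
d={}
for n in ["scene","side","wrist"]:
    i=vision.get_image(n); cv2.imwrite(f"pics/{n}0.png",i["color"]); d[n]=i
    print(n,np.round(i["K"],1).tolist(),np.round(i["R"],3).tolist(),np.round(i["t"],1).tolist())
pickle.dump(d,open("cam0.pkl","wb"))
print(ctrl.read_state())
E
```

```text
pics
scene [[476.3, 0.0, 255.6], [0.0, 476.3, 193.4], [0.0, 0.0, 1.0]] [[0.735, 0.678, -0.005], [0.568, -0.62, -0.541], [-0.37, 0.395, -0.841]] [-310.1, -211.6, 1786.9]
side [[366.6, 0.0, 253.9], [0.0, 366.6, 198.7], [0.0, 0.0, 1.0]] [[-0.786, -0.618, -0.015], [-0.46, 0.602, -0.653], [0.412, -0.506, -0.758]] [350.5, 252.7, 986.1]
wrist [[327.6, 0.0, 253.5], [0.0, 327.6, 190.3], [0.0, 0.0, 1.0]] [[0.314, -0.949, -0.002], [-0.914, -0.303, 0.269], [-0.256, -0.082, -0.963]] [-623.2, -35.5, 378.5]
{'t': 0.15, 'joint_pos': array([ 1.28578313,  0.68982124, -0.1945432 ,  1.56605714,  0.15728173,
        0.90251944, -0.21513087]), 'qvel': array([-6.83919833e-04, -4.33484650e-03, -2.76131606e-03, -3.98000660e-03,
       -6.14334933e-05,  7.20706546e-04, -6.48654977e-04]), 'effort': array([-1.78736740e-03, -5.39934790e+01, -1.26850918e+00, -1.58718646e+01,
        9.31474613e-03,  6.45139546e-03,  1.22900836e-06]), 'eef_pos': array([ 195.73432376, -593.07438359,  244.66278584]), 'eef_rot': array([ 9.87319064e-01,  1.58746857e-01, -1.50820560e-04, -6.92185683e-04]), 'contact_force': array([-0.08269998, -0.49290841, -0.75969685]), 'moment': array([ 0.03126833, -0.02117412,  0.05421766]), 'grip_width': 85.4401209565531}
```

View pics/scene0.png

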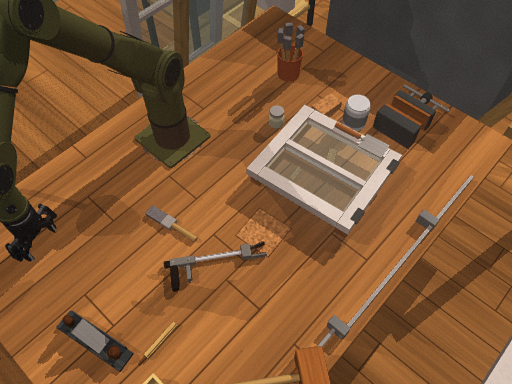

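View pics/side0.png

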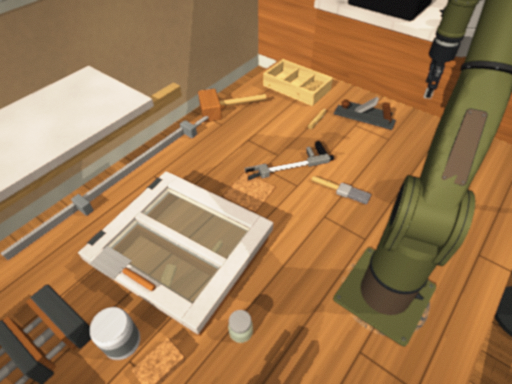

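View pics/wrist0.png

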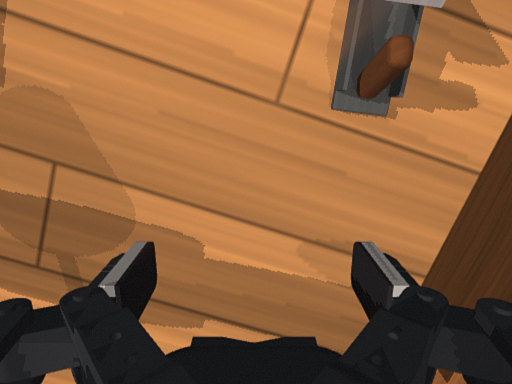

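Run:
```python
import cv2
a=cv2.imread("pics/scene0.png"); b=cv2.imread("pics/side0.png")
cv2.imwrite("pics/c1.png",cv2.resize(a[100:235,240:405],None,fx=4.4,fy=4.4,interpolation=cv2.INTER_CUBIC))
cv2.imwrite("pics/c2.png",cv2.resize(a[195:300,145:305],None,fx=5,fy=5,interpolation=cv2.INTER_CUBIC))
cv2.imwrite("pics/c3.png",cv2.resize(b[130:330,75:345],None,fx=2.9,fy=2.9,interpolation=cv2.INTER_CUBIC))
```

```text
(no output)
```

View pics/c1.png

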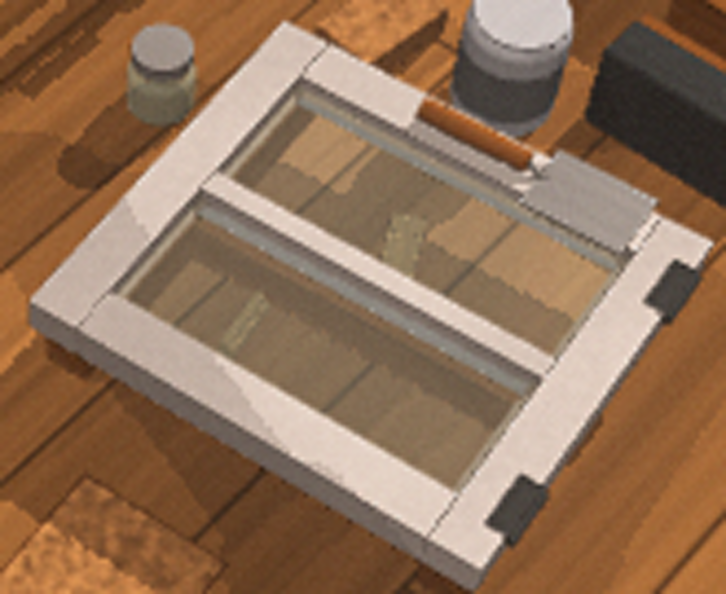

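View pics/c2.png

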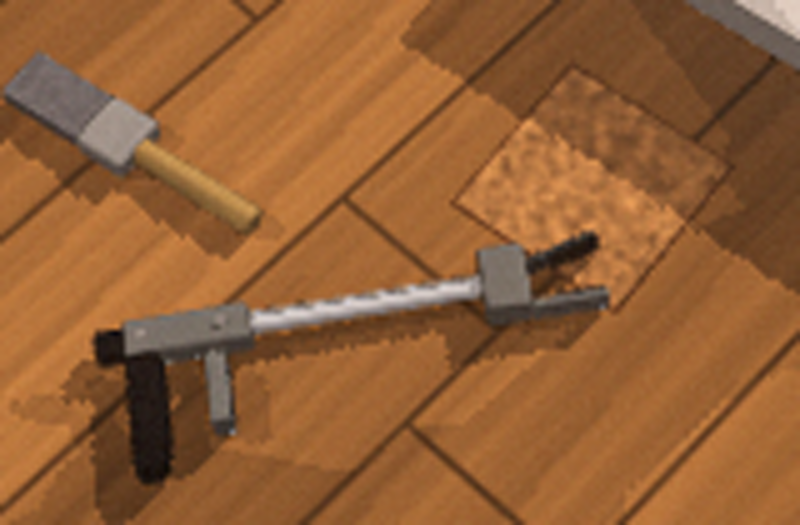

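View pics/c3.png

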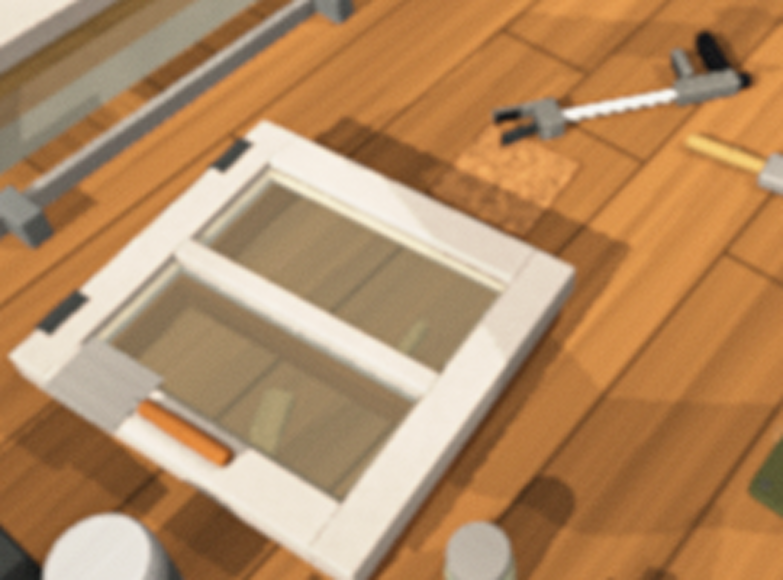

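Run:
```python
import cv2
a=cv2.imread("pics/scene0.png"); b=cv2.imread("pics/side0.png")
cv2.imwrite("pics/d1.png",cv2.resize(a[240:295,160:200],None,fx=10,fy=10,interpolation=cv2.INTER_CUBIC))
cv2.imwrite("pics/d2.png",cv2.resize(a[235:265,230:280],None,fx=16,fy=16,interpolation=cv2.INTER_CUBIC))
cv2.imwrite("pics/d3.png",cv2.resize(b[135:185,240:340],None,fx=8,fy=8,interpolation=cv2.INTER_CUBIC))
cv2.imwrite("pics/d4.png",cv2.resize(a[155:190,280:320],None,fx=16,fy=16,interpolation=cv2.INTER_CUBIC))
cv2.imwrite("pics/d5.png",cv2.resize(b[230:265,195:245],None,fx=16,fy=16,interpolation=cv2.INTER_CUBIC))
```

```text
(no output)
```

View pics/d1.png

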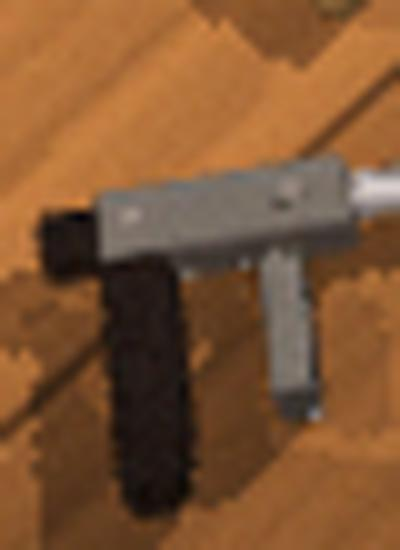

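View pics/d2.png

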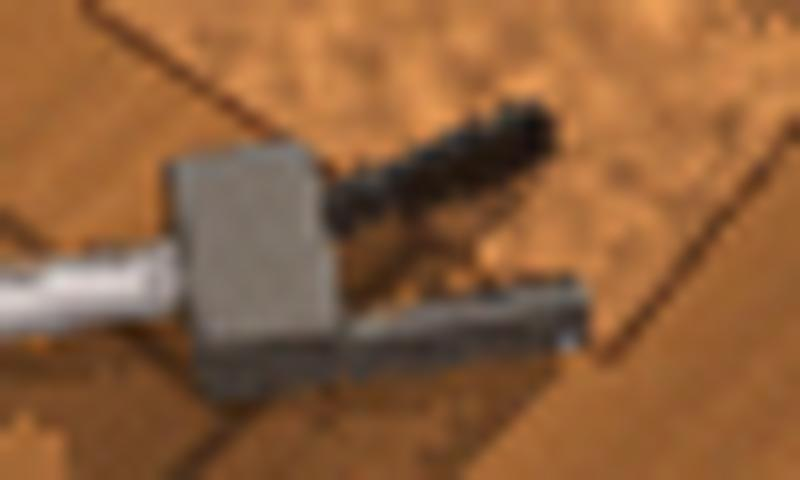

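View pics/d3.png

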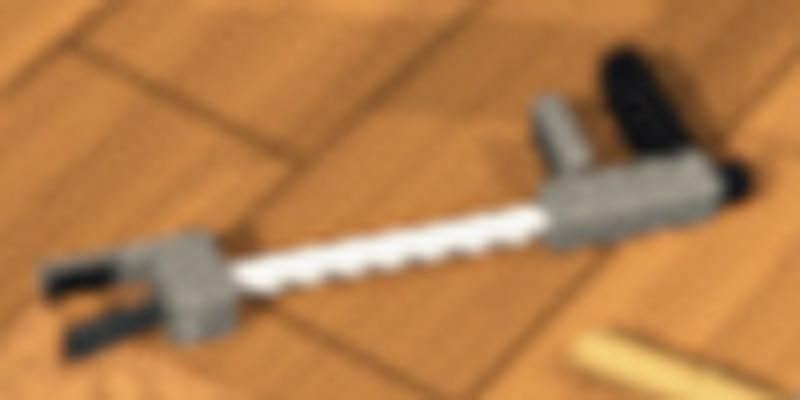

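View pics/d4.png

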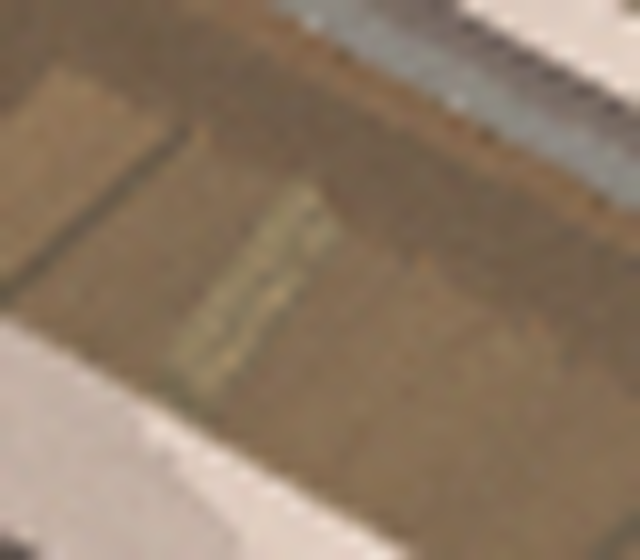

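View pics/d5.png

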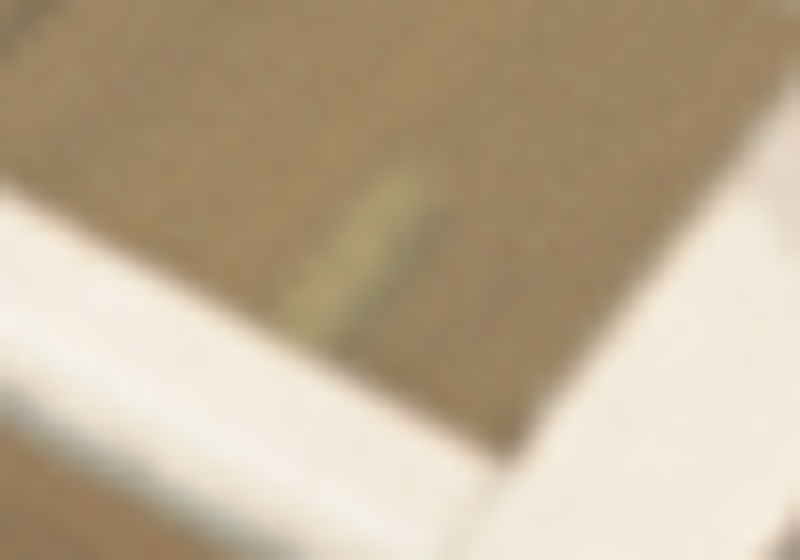

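```bash
cat > h.py <<'E'
import pickle,numpy as np
from scipy.optimize import least_squares
d=pickle.load(open("cam0.pkl","rb"))
def proj(n,X,D=d):
    c=D[n]; X=np.atleast_2d(X); p=X@np.array(c["R"]).T+np.array(c["t"]).ravel(); q=p@np.array(c["K"]).T
    return q[:,:2]/q[:,2:]
def unproj(n,uv,z,D=d):
    c=D[n]; R=np.array(c["R"]);t=np.array(c["t"]).ravel(); C=-R.T@t
    uv=np.atleast_2d(uv); r=(np.c_[uv,np.ones(len(uv))]@np.linalg.inv(c["K"]).T)@R
    return C+r*((z-C[2])/r[:,2])[:,None]
def T(p,X):
    X=np.atleast_2d(X).astype(float); c,s=np.cos(p[2]),np.sin(p[2])
    return np.c_[X[:,0]*c-X[:,1]*s+p[0],X[:,0]*s+X[:,1]*c+p[1],X[:,2]]
def inv(p,W):
    W=np.atleast_2d(W).astype(float); c,s=np.cos(p[2]),np.sin(p[2]); d_=W[:,:2]-p[:2]
    return np.c_[d_[:,0]*c+d_[:,1]*s,-d_[:,0]*s+d_[:,1]*c,W[:,2]]
def fit(obs,p0,D=d):
    f=lambda p:np.concatenate([(proj(n,T(p,X),D)-uv).ravel() for n,X,uv in obs])
    r=least_squares(f,p0,loss="soft_l1",x_scale=[10,10,.1]); return r.x,np.round(f(r.x),1)
E
python3 - <<'E'
from h import *
for n in d: 
    c=d[n]; print(n,(-np.array(c["R"]).T@np.array(c["t"]).ravel()).round())
s1=lambda u,v:(240+u/4.4,100+v/4.4)
s3=lambda u,v:(75+u/2.9,130+v/2.9)
c0=unproj("scene",[s1(32,302),s1(475,572),s1(712,240),s1(285,22)],84); print(c0.round(1))
v=c0[1]-c0[0]; th=np.arctan2(v[1],v[0]); m=c0.mean(0)
L=[(-200,-180,84),(200,-180,84),(200,180,84),(-200,180,84)]
obs=[("scene",L[i],u) for i,u in enumerate([s1(32,302),s1(475,572),s1(712,240),s1(285,22)])]
obs+=[("side",L[1],s3(265,122)),("side",L[0],s3(575,268)),("side",L[2],s3(12,355)),("side",L[3],s3(355,580))]
S,r=fit(obs,[m[0],m[1],th]); print("sash",S.round(3),r)
# pad
s2=lambda u,v:(145+u/5,195+v/5)
pc=[s2(455,203),s2(615,310),s2(730,165),s2(573,67)]
w=unproj("scene",pc,1);print("pad",w.round(1),w.mean(0).round(1),inv(S,w).round(1))
# reacher: shaft ends, z14
sh=[(160+365/10,240+192/10),(230+175/16,235+287/16)]
w=unproj("scene",sh,14); print("shaft",w.round(1))
v=w[1]-w[0]; th=np.arctan2(v[1],v[0]); print(th)
d2=lambda u,v:(230+u/16,235+v/16); d1=lambda u,v:(160+u/10,240+v/10); d3=lambda u,v:(240+u/8,135+v/8)
obs=[("scene",(225,20,28),d2(335,330)),("scene",(225,64,28),d2(312,150)),
("scene",(272,18,22),d2(590,340)),
("scene",(31,-24,14),d1(325,400)),
("scene",(-50,42,14),d1(45,250)),("side",(-50,42,14),d3(748,180)),("side",(225,20,28),d3(158,250)),("side",(225,64,28),d3(175,325))]
p,r=fit(obs,[w[0][0],w[0][1],th]);print("reacher",p.round(3),r.reshape(-1,2).tolist())
print("shaft local",inv(p,w).round(1))
for n,u in [("head",d2(335,330)),("headL",d2(312,150)),("hb",d2(172,170)),("hb2",d2(190,340))]: print(n,inv(p,unproj("scene",u,28)).round(1),inv(p,unproj("scene",u,24)).round(1))
for n,u in [("trigtip",d1(275,390)),("trig r",d1(315,385)),("trigr root",d1(302,250)),("gripL",d1(105,300)),("gripL2",d1(120,490))]: print(n,inv(p,unproj("scene",u,28)).round(1),inv(p,unproj("scene",u,14)).round(1))
d4=lambda u,v:(280+u/16,155+v/16); d5=lambda u,v:(195+u/16,230+v/16)
for n,u in [("farL",d4(265,180)),("nearL",d4(165,365)),("farR",d4(345,225)),("nearR",d4(210,400))]:
    print(n,inv(S,unproj("scene",u,22)).round(1),inv(S,unproj("scene",u,13)).round(1))
for n,u in [("sidenear",d5(405,165)),("sR",d5(450,200)),("fL",d5(275,330))]: print(n,inv(S,unproj("side",u,22)).round(1),inv(S,unproj("side",u,13)).round(1))
E
```

```text
scene [1010. -626. 1386.]
side [-15. 563. 917.]
wrist [ 260. -571.  373.]
[[348.5  39.   84. ]
 [738.4  79.4  84. ]
 [698.  440.   84. ]
 [306.9 392.8  84. ]]
sash [5.18334e+02 2.41192e+02 1.12000e-01] [-1.7 -1.6  0.7 -1.3  0.1 -0.6 -0.7 -1.7  0.  -1.4  0.9 -0.6 -0.7 -0.4
 -0.8 -1.3]
pad [[ 464.  -139.9    1. ]
 [ 592.3 -126.1    1. ]
 [ 578.2    3.3    1. ]
 [ 450.8  -11.1    1. ]] [521.3 -68.5   1. ] [[ -96.6 -372.6    1. ]
 [  32.5 -373.3    1. ]
 [  32.9 -243.1    1. ]
 [ -95.3 -243.2    1. ]]
shaft [[ 435.5 -288.8   14. ]
 [ 523.6 -178.4   14. ]]
0.8974689000034148
reacher [ 437.272 -357.01     0.911] [[0.6, -0.1], [-0.1, -1.3], [-0.4, -1.6], [-0.9, 0.0], [-0.7, -0.4], [-0.0, -0.9], [-2.0, -2.9], [-0.9, -3.6]]
shaft local [[ 52.9  43.2  14. ]
 [194.1  41.2  14. ]]
head [[223.   20.1  28. ]] [[223.2  22.   24. ]]
headL [[224.7  59.5  28. ]] [[225.   61.5  24. ]]
hb [[196.7  59.8  28. ]] [[196.9  61.8  24. ]]
hb2 [[194.7  22.7  28. ]] [[194.9  24.6  24. ]]
trigtip [[ 20.2 -24.6  28. ]] [[ 19.  -18.5  14. ]]
trig r [[ 32.4 -25.   28. ]] [[ 31.3 -18.9  14. ]]
trigr root [[32.6 20.1 28. ]] [[31.5 26.7 14. ]]
gripL [[-28.8  13.6  28. ]] [[-30.5  20.1  14. ]]
gripL2 [[-28.6 -48.8  28. ]] [[-30.3 -43.   14. ]]
farL [[-84.6 -36.   22. ]] [[-87.7 -30.2  13. ]]
nearL [[-74.6 -90.2  22. ]] [[-77.7 -84.7  13. ]]
farR [[-63.6 -35.8  22. ]] [[-66.6 -30.   13. ]]
nearR [[-61.6 -92.1  22. ]] [[-64.5 -86.6  13. ]]
sidenear [[-76.4 -80.7  22. ]] [[-72.2 -85.4  13. ]]
sR [[-87.9 -78.7  22. ]] [[-83.9 -83.3  13. ]]
fL [[-77.  -39.4  22. ]] [[-72.8 -43.6  13. ]]
```

```bash
cat > ov.py <<'E'
from h import *
import cv2
def boxw(x0,x1,y0,y1,z0,z1):
    v=[(x,y,z) for x in(x0,x1) for y in(y0,y1) for z in(z0,z1)]
    return [(v[i],v[j]) for i in range(8) for j in range(i+1,8) if sum(a!=b for a,b in zip(v[i],v[j]))==1]
def overlay(n,items,roi,f,out,D=d,off=(0,0)):
    u0,v0,u1,v1=roi
    im=cv2.resize(D[n]["color"][v0:v1,u0:u1],None,fx=f,fy=f,interpolation=cv2.INTER_CUBIC)
    for p,segs,col in items:
        for a,b in segs:
            q=proj(n,T(p,np.array([a,b])),D)+np.array(off)
            q=((q+0.5-np.array([u0,v0]))*f).round().astype(int)
            cv2.line(im,tuple(map(int,q[0])),tuple(map(int,q[1])),col,1)
    cv2.imwrite(out,im)
E
python3 - <<'E'
from ov import *
S=np.array([518.33,241.19,.112])
def piece(xb,yb,yaw,w):
    c=T(S,[[xb,yb,0]])[0]; p=np.array([c[0],c[1],S[2]+yaw])
    return [(p,boxw(-5.5,5.5,-28,28,0,22),(0,0,255)),(p,boxw(5.5,5.5+w,-28,28,0,13),(255,255,0))]
it=piece(-75,-63,0.1,5)+[(S,boxw(-152,152,-20,20,0,48),(0,255,0)),(S,boxw(-155,155,-135,-22.5,84,84),(255,0,0))]
overlay("scene",it,(270,145,330,200),12,"pics/o1.png",off=(0,1.2))
overlay("side",it,(190,215,260,270),11,"pics/o2.png",off=(0,1))
E
```

```text
(no output)
```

View pics/o1.png

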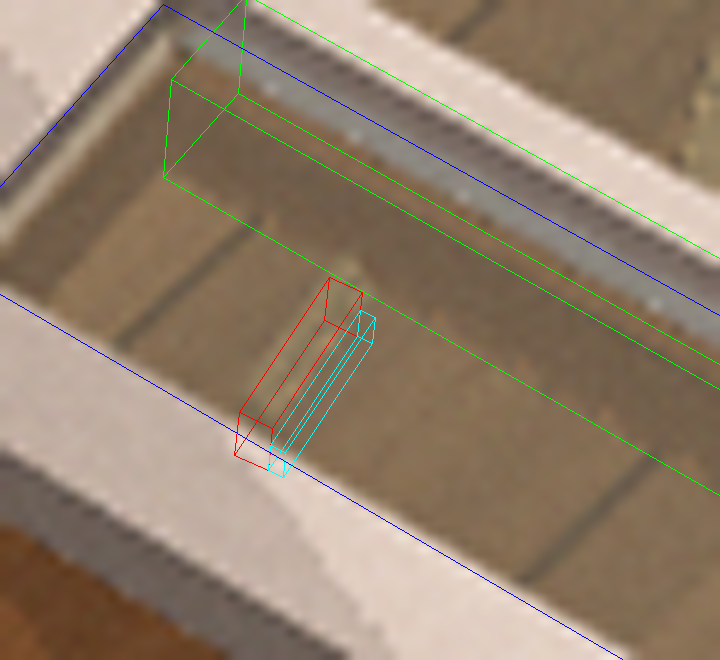

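View pics/o2.png

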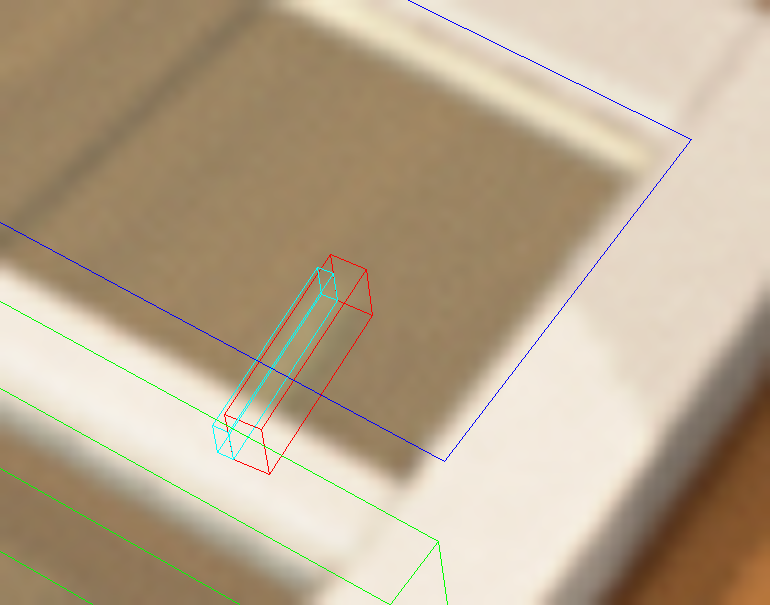

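Call:
step_arm --motion "0 0 -0.098 3.04 3.08 0.55 8.54;0 0 -0.098 3.04 3.08 0.55 8.54;0 0 -0.098 3.04 3.08 0.55 8.54;0 0 -0.098 3.04 3.08 0.55 8.54;0 0 -0.098 3.04 3.08 0.55 8.54;0 0 -0.098 3.04 3.08 0.55 8.54;0 0 -0.098 3.04 3.08 0.55 8.54;0 0 -0.098 3.04 3.08 0.55 8.54;0 0 -0.098 3.04 3.08 0.55 8.54;0 0 -0.098 3.04 3.08 0.55 8.54"

```text
t: 1.15
eef_pos: [500.9, -283.9, 300.4]
eef_rot: [0.945, -0.326, -0.0, -0.0]
contact_force: [0.4, -1.3, -0.2]
grip_width: 85.1
```

Call:
step_arm --motion "0 0 0 0 0 0 8.54;0 0 0 0 0 0 8.54;0 0 0 0 0 0 8.54"

```text
t: 1.45
eef_pos: [498.8, -286.5, 300.0]
eef_rot: [0.946, -0.325, -0.001, 0.001]
contact_force: [-0.4, -0.7, 0.3]
grip_width: 85.7
```

```bash
cat > snap.py <<'E'
from rig import ctrl,vision
import cv2,pickle,sys,numpy as np
tag=sys.argv[1]; D={}
for n in sys.argv[2:]:
    D[n]=vision.get_image(n); cv2.imwrite(f"pics/{n}_{tag}.png",D[n]["color"])
pickle.dump(D,open(f"cam_{tag}.pkl","wb"))
s=ctrl.read_state(); print(s["t"],s["eef_pos"].round(1),s["eef_rot"].round(4),"yawx",round(2*np.arctan2(s["eef_rot"][1],s["eef_rot"][0]),4),s["joint_pos"].round(2),s["contact_force"].round(2),round(s["grip_width"],2))
E
python3 snap.py r1 wrist; python3 -c "
import cv2;a=cv2.imread('pics/wrist_r1.png');cv2.imwrite('pics/wrist_r1b.png',cv2.resize(a,None,fx=1.5625,fy=1.5625,interpolation=cv2.INTER_CUBIC))"
```

```text
1.5 [ 498.5 -286.9  300.1] [ 9.455e-01 -3.257e-01 -5.000e-04  5.000e-04] yawx -0.6634 [ 0.37  0.56  0.13  1.66 -0.08  0.93 -1.71] [-0.34  0.36 -0.28] 85.24
```

View pics/wrist_r1b.png

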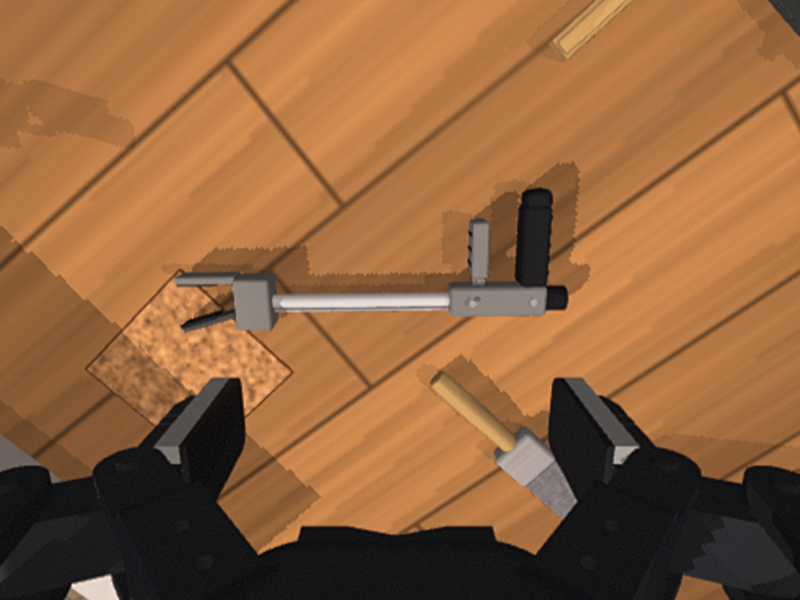

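Run:
```python
from ov import *
D=pickle.load(open("cam_r1.pkl","rb"))
c=lambda u,v:((u+.5)/1.5625-.5,(v+.5)/1.5625-.5)
obs=[("wrist",(-50,42,14),c(568,297)),("wrist",(225,20,28),c(235,273)),("wrist",(225,64,28),c(238,329)),("wrist",(60,42,14),c(450,301)),("wrist",(190,42,14),c(276,302)),("wrist",(31,0,28),c(473,252)),("wrist",(-31,0,28),c(550,237)),("wrist",(272,18,22),c(177,272))]
p,r=fit(obs,[437,-357,.91],D);print(p.round(3),r.reshape(-1,2).tolist())
for n,u in [("trigfront",c(472,250)),("gripback",c(551,240)),("jawtip",c(177,276)),("jaw2",c(181,326)),("trigend",c(480,220)),("gripend",c(535,190)),("headf",c(235,273)),("head2",c(238,329))]: print(n,[inv(p,unproj("wrist",u,z,D)).round(1)[0,:2] for z in(28,22,14)])
pw=unproj("wrist",[c(86,369),c(178,270),c(292,371)],1,D);print("pad3",pw.round(1),((pw[0]+pw[2])/2).round(1))
print("brush",unproj("wrist",[c(433,375),c(505,450)],8,D).round(1),"offcut",unproj("wrist",[c(560,55),c(550,42)],10,D).round(1))
it=[(p,boxw(-31,-13,-40,20,0,28),(0,0,255)),(p,boxw(20,31,-24,20,0,28),(0,255,255)),(p,boxw(195,225,20,64,2,26),(0,255,0)),(p,boxw(225,272,18,26,6,22),(255,255,0)),(p,boxw(-50,225,42,42,14,14),(255,0,0))]
overlay("wrist",it,(90,100,400,260),2.5,"pics/o3.png",D)
```

```text
[ 436.632 -356.463    0.914] [[-0.5, -0.1], [-1.6, 2.5], [-0.4, -0.1], [-8.7, -2.2], [3.7, -2.3], [1.5, -0.6], [2.3, 8.8], [-0.2, 0.7]]
trigfront [array([33.6, -0.9]), array([32.7,  0.2]), array([31.5,  1.7])]
gripback [array([-28.3,  -8.6]), array([-30.2,  -7.6]), array([-32.6,  -6.3])]
jawtip [array([269.5,  19. ]), array([272.1,  20.4]), array([275.6,  22.3])]
jaw2 [array([271.2,  61.3]), array([273.9,  63.3]), array([277.4,  66. ])]
trigend [array([ 28.2, -24.5]), array([ 27.2, -23.8]), array([ 25.9, -22.8])]
gripend [array([-13.1, -47.2]), array([-14.7, -46.8]), array([-16.8, -46.3])]
headf [array([222.8,  16.8]), array([224.7,  18.2]), array([227.3,  20. ])]
head2 [array([224.5,  64.2]), array([226.5,  66.2]), array([229.1,  69. ])]
pad3 [[ 576.9    7.     1. ]
 [ 591.6 -122.6    1. ]
 [ 461.4 -138.     1. ]] [519.1 -65.5   1. ]
brush [[ 382.8 -237.5    8. ]
 [ 281.  -245.     8. ]] offcut [[ 533.4 -468.8   10. ]
 [ 545.5 -467.7   10. ]]
```

View pics/o3.png

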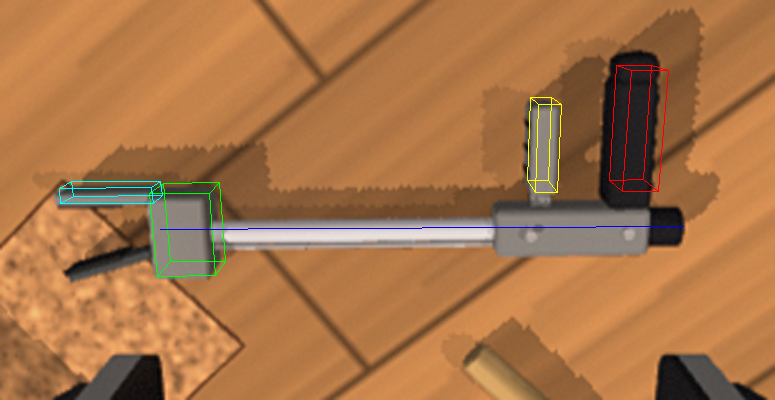

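Call:
step_arm --motion "0 0 0.077 -0.1 4.4 0 8.54;0 0 0.077 -0.1 4.4 0 8.54;0 0 0.077 -0.1 4.4 0 8.54;0 0 0.077 -0.1 4.4 0 8.54;0 0 0.077 -0.1 4.4 0 8.54;0 0 0.077 -0.1 4.4 0 8.54;0 0 0.077 -0.1 4.4 0 8.54;0 0 0.077 -0.1 4.4 0 8.54;0 0 0.077 -0.1 4.4 0 8.54;0 0 0.077 -0.1 4.4 0 8.54"

```text
t: 2.5
eef_pos: [490.0, 154.3, 300.4]
eef_rot: [0.999, 0.054, 0.0, 0.0]
contact_force: [1.5, 0.4, -0.0]
grip_width: 85.3
```

Call:
step_arm --motion "0 0 0 0 0 0 8.54;0 0 0 0 0 0 8.54;0 0 0 0 0 0 8.54"

```text
t: 2.8
eef_pos: [490.2, 151.9, 300.2]
eef_rot: [0.999, 0.052, -0.0, 0.001]
contact_force: [0.5, -0.3, 0.5]
grip_width: 85.6
```

```bash
python3 snap.py p1 wrist; python3 -c "
import cv2;a=cv2.imread('pics/wrist_p1.png');cv2.imwrite('pics/wrist_p1b.png',cv2.resize(a,None,fx=1.5625,fy=1.5625,interpolation=cv2.INTER_CUBIC))"
```

```text
2.85 [490.2 151.8 300.2] [ 9.986e-01  5.220e-02 -2.000e-04  8.000e-04] yawx 0.1045 [-0.33  0.47 -0.1   1.83  0.06  0.85 -1.92] [0.09 0.13 0.18] 85.22
```

View pics/wrist_p1b.png

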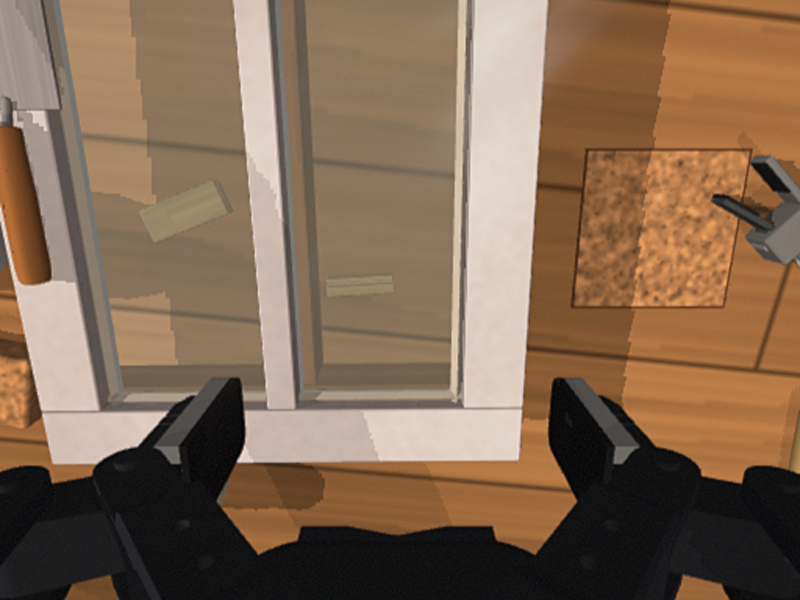

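Piece clearly visible at (326–394, 273–297), pad at (572–751, 149–307). Enlarge and fit.

```bash
cat > pf.py <<'E'
from ov import *
import sys
D=pickle.load(open("cam_p1.pkl","rb"))
c=lambda u,v:((u+.5)/1.5625-.5,(v+.5)/1.5625-.5)
# sash corners / edges visible: front-left top corner, front edge another, left-back
w=unproj("wrist",[c(519,461),c(548,0),c(52,464),c(526,300)],84,D); print("sash pts",w.round(1))
v=w[1]-w[0]; print("dir x_b",np.arctan2(v[1],v[0]), "dir y_b", np.arctan2(*(w[2]-w[0])[[1,0]])-np.pi/2)
pd=unproj("wrist",[c(572,307),c(586,149),c(751,149),c(724,307)],1,D); print("pad",pd.round(1),pd.mean(0).round(1))
p=np.array(eval(sys.argv[1])); wd=float(sys.argv[2])
it=[(p,boxw(-5.5,5.5,-28,28,0,22),(0,0,255)),(p,boxw(5.5,5.5+wd,-28,28,0,13),(255,255,0))]
overlay("wrist",it,(195,160,265,205),11,"pics/o4.png",D)
overlay("wrist",[],(195,160,265,205),11,"pics/o5.png",D)
E
python3 pf.py "[452,171,.05]" 4
```

```text
sash pts [[342.6  42.   84. ]
 [656.4  78.4  84. ]
 [302.4 398.3  84. ]
 [469.9  59.   84. ]]
dir x_b 0.1152450439567318 dir y_b 0.1123338528012574
pad [[ 446.7   -6.4    1. ]
 [ 578.2    8.6    1. ]
 [ 592.2 -123.1    1. ]
 [ 460.7 -138.3    1. ]] [519.4 -64.8   1. ]
```

View pics/o4.png

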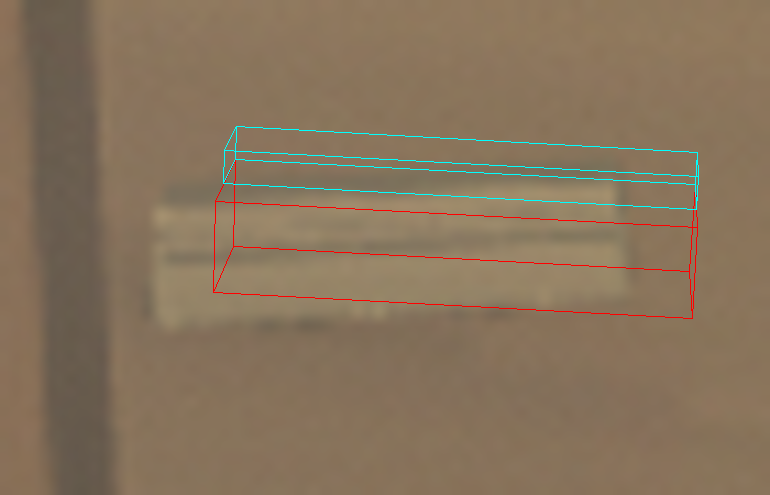

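View pics/o5.png

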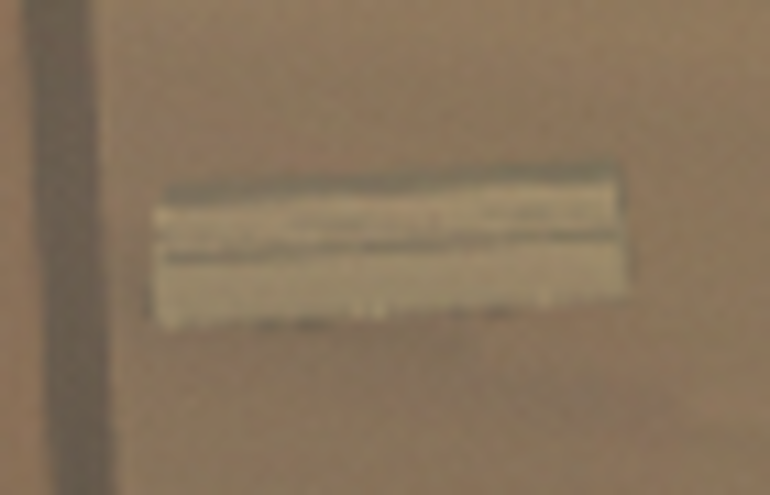

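```bash
cat > pf2.py <<'E'
from ov import *
D=pickle.load(open("cam_p1.pkl","rb"))
c=lambda u,v:(195+(u+.5)/11-.5,160+(v+.5)/11-.5)
O=[((-5.5,28,22),c(156,326)),((-5.5,-28,22),c(629,297)),(("w",28,13),c(156,207)),(("w",-28,13),c(618,181)),(("w",-28,0),c(617,164)),(("w",28,0),c(166,190)),((5.5,28,13),c(162,256)),((5.5,-28,13),c(622,238))]
def f(q):
    r=[]
    for X,uv in O:
        X=(5.5+q[3] if X[0]=="w" else X[0],X[1],X[2])
        r.append((proj("wrist",T(q[:3],X),D)-uv).ravel())
    return np.concatenate(r)
r=least_squares(f,[452,175,.15,4],x_scale=[10,10,.1,1]);q=r.x
print(q.round(3),f(q).round(2).reshape(-1,2).tolist())
S=np.array([516.5,243.5,.113])  # provisional
w=unproj("wrist",[((519+.5)/1.5625-.5,(461+.5)/1.5625-.5)],84,D)
cc,s=np.cos(.113),np.sin(.113); Sx=w[0,0]+200*cc-180*s; Sy=w[0,1]+200*s+180*cc; print("sash",Sx,Sy)
print("piece in b",inv([Sx,Sy,.113],[[q[0],q[1],0]]))
it=[(q[:3],boxw(-5.5,5.5,-28,28,0,22),(0,0,255)),(q[:3],boxw(5.5,5.5+q[3],-28,28,0,13),(255,255,0))]
overlay("wrist",it,(195,160,265,205),11,"pics/o6.png",D)
# check in scene
S=pickle.load(open("cam0.pkl","rb"))
overlay("scene",it,(270,145,330,200),12,"pics/o7.png",S)
# plan: reacher yaw
yr=q[2]+np.pi/2
a=np.array([q[0],q[1],yr])
def plan(overlap,clear):
    # want in reacher frame: piece near end at x=272-overlap, fillet outer side at y=26+clear
    lx=272-overlap+28; ly=26+clear+5.5+q[3]
    o=np.array([q[0],q[1]])-np.array([np.cos(yr)*lx-np.sin(yr)*ly,np.sin(yr)*lx+np.cos(yr)*ly]); return o
print("yaw r",yr); 
for ov,cl in[(33,2),(33,3),(-20,3)]: print(ov,cl,plan(ov,cl).round(1))
E
python3 pf2.py
```

```text
[4.47619e+02 1.78348e+02 1.63000e-01 3.28200e+00] [[-0.28, 1.94], [0.09, 2.18], [-0.41, 0.35], [0.48, 0.33], [0.62, -0.34], [-0.04, -0.38], [-0.72, -1.66], [0.26, -2.4]]
sash 520.9840780936329 243.43806003516892
piece in b [[-80.23658871 -56.40218662   0.        ]]
yaw r 1.7333921507447527
33 2 [527.1 -79.2]
33 3 [528.1 -79. ]
-20 3 [ 536.7 -131.3]
```

View pics/o6.png

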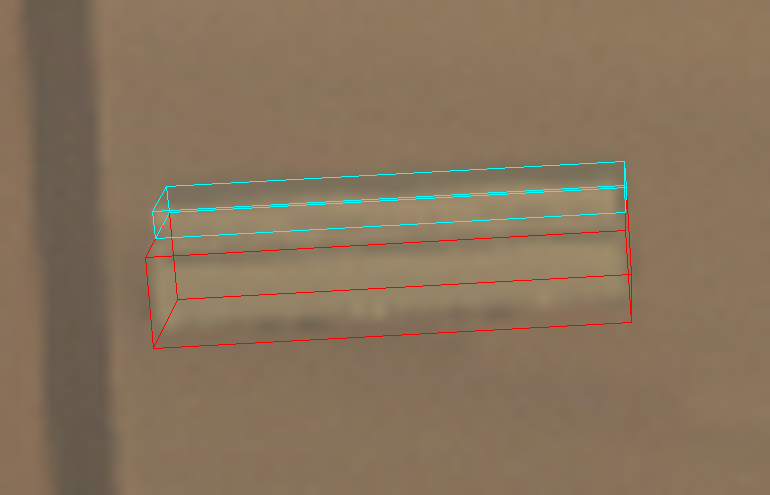

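View pics/o7.png

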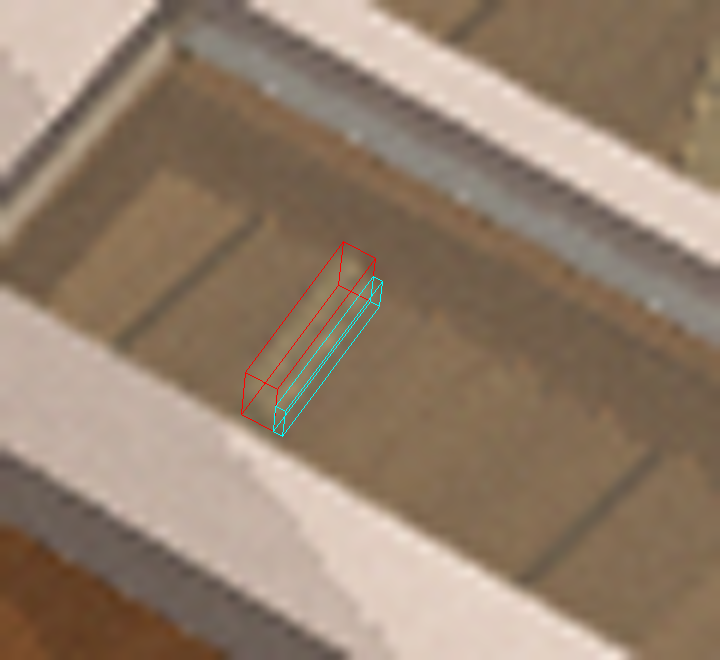

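Call:
step_arm --motion "0 0 0 -2.7 0 -4 8.54;0 0 0 -2.7 0 -4 8.54;0 0 0 -2.6 0 -4 8.54;0 0 0 0 0 0 8.54;0 0 0 0 0 0 8.54"

```text
t: 3.35
eef_pos: [410.0, 153.1, 180.1]
eef_rot: [0.999, 0.053, -0.001, 0.001]
contact_force: [1.2, 0.5, 0.5]
grip_width: 85.4
```

```bash
python3 snap.py p2 wrist; python3 -c "
import cv2;a=cv2.imread('pics/wrist_p2.png');cv2.imwrite('pics/wrist_p2b.png',cv2.resize(a[:250,90:400],None,fx=2.4,fy=2.4,interpolation=cv2.INTER_CUBIC))"
```

```text
3.4 [411.5 153.9 180.9] [ 0.9986  0.0532  0.001  -0.    ] yawx 0.1065 [-0.42  0.57 -0.07  2.18  0.11  0.39 -2.04] [-0.02 -0.26 -0.73] 85.62
```

View pics/wrist_p2b.png

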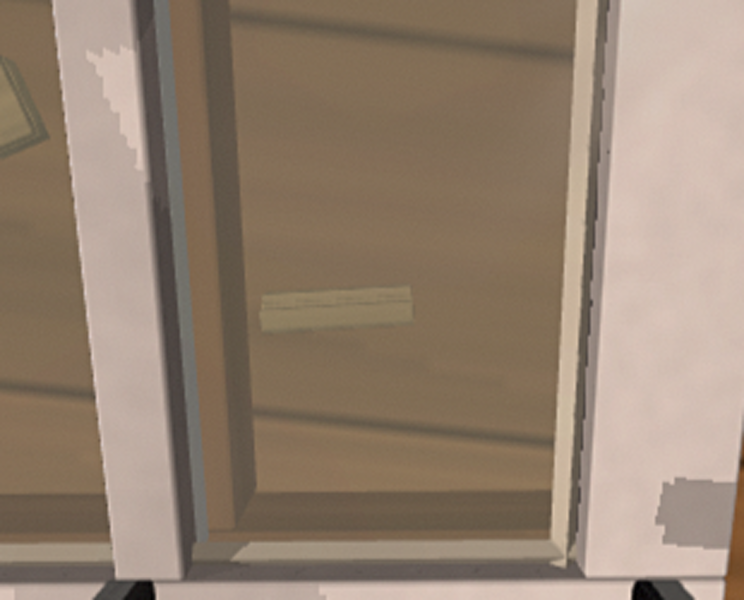

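```bash
cat > pf3.py <<'E'
from ov import *
D=pickle.load(open("cam_p2.pkl","rb"))
R=np.array(D["wrist"]["R"]);print("cam",(-R.T@np.array(D["wrist"]["t"]).ravel()).round(1))
for w,q in [(0,[447.6,176,.163]),(3.5,[447.6,176,.163])]:
    q=np.array(q)
    it=[(q,boxw(-5.5,5.5,-28,28,0,22),(0,0,255)),(q,boxw(5.5,5.5+w,-28,28,0,13),(255,255,0))]
    overlay("wrist",it,(190,110,270,145),9.5,f"pics/o8_{w}.png",D)
overlay("wrist",[],(190,110,270,145),9.5,f"pics/o8.png",D)
import cv2
a=[cv2.imread(f"pics/{n}.png") for n in("o8","o8_3.5")]
cv2.imwrite("pics/o9.png",np.vstack([a[0][:300],a[1][:300]]))
E
python3 pf3.py
```

```text
cam [477.8 161.4 308.2]
```

View pics/o9.png

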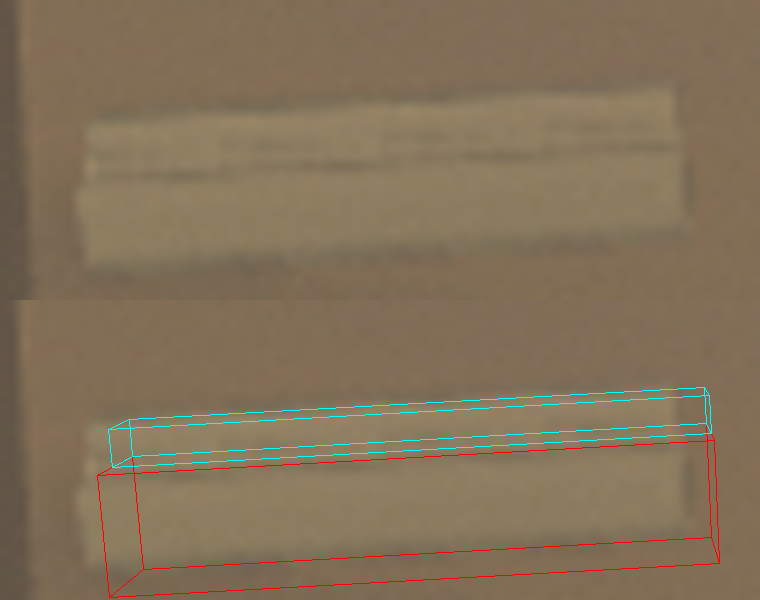

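Run:
```python
import cv2,numpy as np
a=cv2.imread("pics/wrist_r1.png")[0:45,340:415]
a=cv2.resize(a,None,fx=10,fy=10,interpolation=cv2.INTER_CUBIC)
b=cv2.imread("pics/scene0.png")[315:365,135:185]
cv2.imwrite("pics/oc.png",a); cv2.imwrite("pics/oc2.png",cv2.resize(b,None,fx=11,fy=11,interpolation=cv2.INTER_CUBIC))
```

```text
(no output)
```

View pics/oc.png

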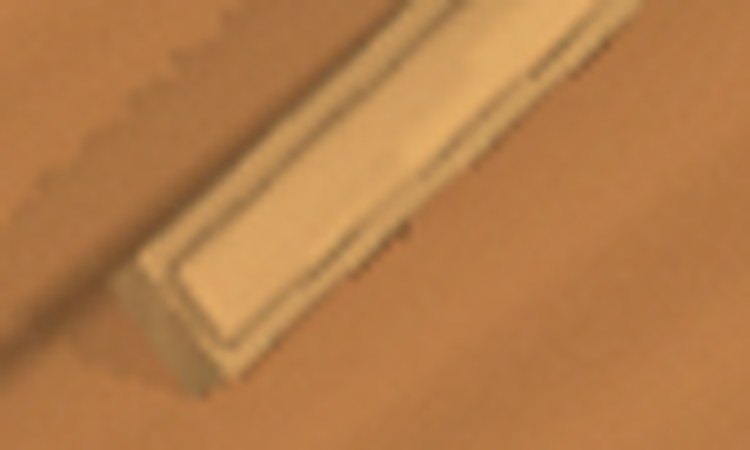

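View pics/oc2.png

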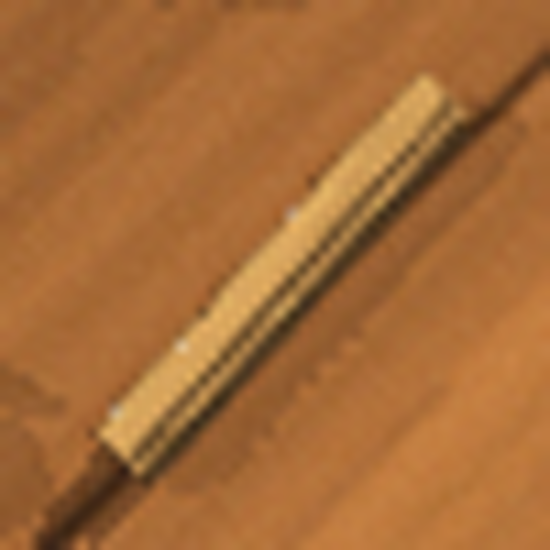

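Run:
```python
from ov import *
D2=pickle.load(open("cam_p2.pkl","rb"));D1=pickle.load(open("cam_p1.pkl","rb"))
c1=lambda u,v:(195+(u+.5)/11-.5,160+(v+.5)/11-.5)
c2=lambda u,v:(190+(u+.5)/9.5-.5,110+(v+.5)/9.5-.5)
for z in(13,22):
  print(z,"p1",unproj("wrist",[c1(157,208),c1(617,182)],z,D1).round(1).tolist(),"p2",unproj("wrist",[c2(88,122),c2(675,85)],z,D2).round(1).tolist())
print("top -x edge p1",unproj("wrist",[c1(156,326),c1(629,297)],22,D1).round(1).tolist(),"p2",unproj("wrist",[c2(84,268),c2(686,233)],22,D2).round(1).tolist())
print("seam z13 p1",unproj("wrist",[c1(162,256),c1(622,238)],13,D1).round(1).tolist(),"p2",unproj("wrist",[c2(88,178),c2(680,148)],13,D2).round(1).tolist())
print("bottom outer p1",unproj("wrist",[c1(166,190),c1(617,165)],0,D1).round(1).tolist())
# pad+sash in p2
```

```text
13 p1 [[452.2, 206.8, 13.0], [461.1, 152.9, 13.0]] p2 [[452.3, 207.0, 13.0], [461.5, 153.0, 13.0]]
22 p1 [[454.5, 205.8, 22.0], [463.2, 153.1, 22.0]] p2 [[453.1, 205.6, 22.0], [462.0, 153.3, 22.0]]
top -x edge p1 [[440.3, 204.9, 22.0], [449.6, 150.2, 22.0]] p2 [[440.0, 205.1, 22.0], [449.0, 150.8, 22.0]]
seam z13 p1 [[446.4, 205.8, 13.0], [454.3, 151.6, 13.0]] p2 [[447.2, 206.6, 13.0], [455.9, 151.9, 13.0]]
bottom outer p1 [[451.2, 207.3, 0.0], [460.1, 152.9, 0.0]]
```

Call:
step_arm --motion "0 0 -0.077 0.28 -4.9 0 8.54;0 0 -0.077 0.28 -4.9 0 8.54;0 0 -0.077 0.28 -4.9 0 8.54;0 0 -0.077 0.28 -4.9 0 8.54;0 0 -0.077 0.28 -4.9 0 8.54;0 0 -0.077 0.28 -4.9 0 8.54;0 0 -0.077 0.28 -4.9 0 8.54;0 0 -0.077 0.28 -4.9 0 8.54;0 0 -0.077 0.28 -4.9 0 8.54;0 0 -0.075 0.30 -4.9 0 8.54"

```text
t: 4.4
eef_pos: [439.0, -340.1, 182.4]
eef_rot: [0.945, -0.326, 0.002, 0.001]
contact_force: [1.0, 0.1, -0.3]
grip_width: 85.2
```

Call:
step_arm --motion "0 0 0 0 -2.15 -2 8.54;0 0 0 0 0 -3.5 8.54;0 0 0 0 0 -3.5 8.54;0 0 0 0 0 0 8.54;0 0 0 0 0 0 8.54"

```text
t: 4.9
eef_pos: [438.8, -358.5, 91.6]
eef_rot: [0.946, -0.324, 0.001, 0.0]
contact_force: [-1.0, -0.2, 0.1]
grip_width: 85.5
```

```bash
python3 snap.py g1 wrist scene; python3 -c "
import cv2;a=cv2.imread('pics/wrist_g1.png');cv2.imwrite('pics/wrist_g1b.png',cv2.resize(a,None,fx=1.5625,fy=1.5625,interpolation=cv2.INTER_CUBIC))"
```

```text
5.0 [ 439.6 -358.5   92.7] [ 9.461e-01 -3.239e-01  2.200e-03  8.000e-04] yawx -0.6597 [ 0.62  0.84 -0.02  1.87  0.04  0.43 -1.67] [-0.05 -0.55  0.82] 85.16
```

View pics/wrist_g1b.png

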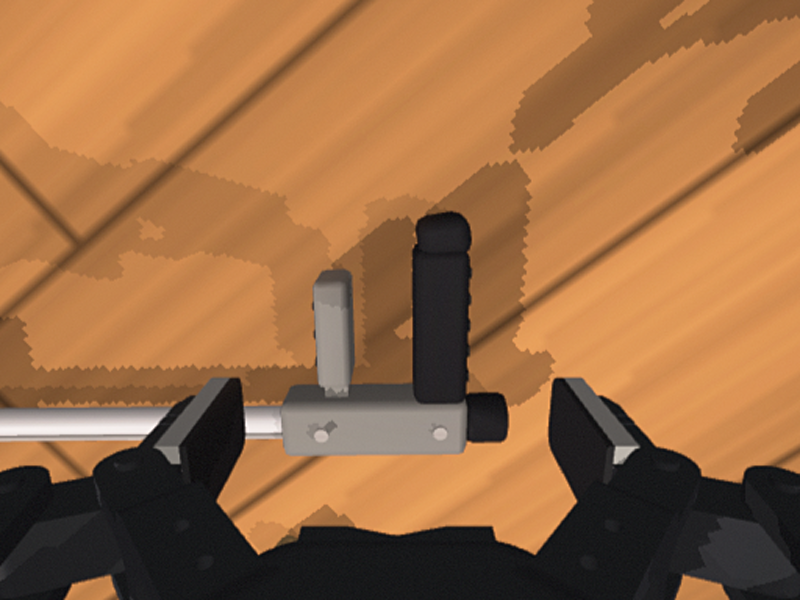

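Run:
```python
from ov import *
D=pickle.load(open("cam_g1.pkl","rb"))
p=np.array([436.5,-355.8,.912])
c=lambda u,v:((u+.5)/1.5625-.5,(v+.5)/1.5625-.5)
for n,u in [("trigfront root",c(318,388)),("trigfront end",c(314,285)),("gripback root",c(466,400)),("gripback end",c(469,255)),("trig end",c(333,272)),("butt",c(507,418)),("shaft",c(20,423)),("shaft2",c(280,423))]: print(n,[inv(p,unproj("wrist",u,z,D)).round(1)[0,:2] for z in(28,22,14)])
it=[(p,boxw(-31,-13,-40,20,0,28),(0,0,255)),(p,boxw(20,31,-24,20,0,28),(0,255,255)),(p,boxw(-50,225,42,42,14,14),(255,0,0))]
overlay("wrist",it,(150,120,350,300),3.5,"pics/o10.png",D)
```

```text
trigfront root [array([32. , 20.8]), array([33. , 23.7]), array([34.3, 27.5])]
trigfront end [array([ 31.7, -22.6]), array([ 32.7, -21.1]), array([ 34. , -19.1])]
gripback root [array([-28.7,  26.2]), array([-29.7,  29.3]), array([-30.9,  33.3])]
gripback end [array([-27.7, -34.3]), array([-28.6, -33.2]), array([-29.7, -31.7])]
trig end [array([ 24.2, -27.7]), array([ 25. , -26.4]), array([ 26. , -24.6])]
butt [array([-46.1,  34.5]), array([-47.6,  37.8]), array([-49.5,  42.2])]
shaft [array([156.9,  36.6]), array([161.8,  40. ]), array([168.3,  44.4])]
shaft2 [array([48.5, 36.7]), array([50. , 40.1]), array([52. , 44.5])]
```

View pics/o10.png

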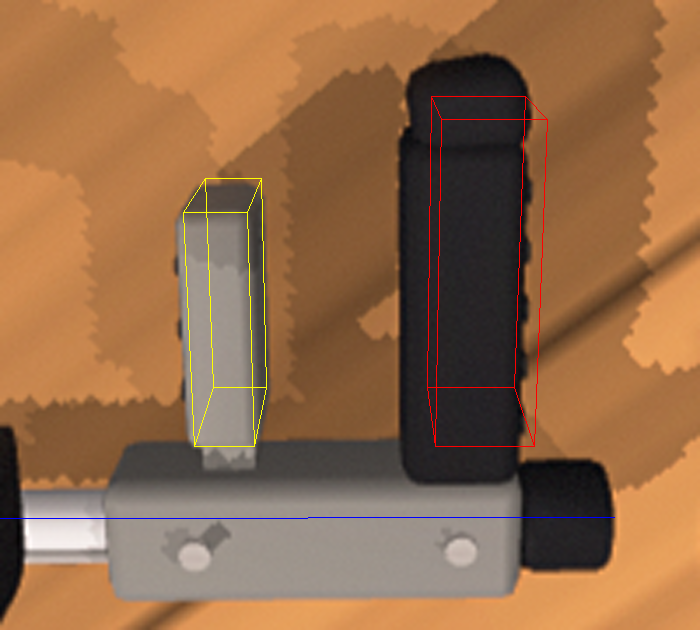

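Call:
step_arm --motion "0 0 0 0.1 0.2 -2 8.54;0 0 0 0 0 -2 8.54;0 0 0 0 0 -2 8.54;0 0 0 0 0 -0.9 8.54;0 0 0 0 0 -0.9 8.54;0 0 0 0 0 0 8.54;0 0 0 0 0 0 8.54"

```text
t: 5.7
eef_pos: [439.6, -355.4, 13.1]
eef_rot: [0.946, -0.324, 0.001, 0.0]
contact_force: [0.0, -0.0, -0.1]
grip_width: 85.3
```

```bash
python3 snap.py g2 wrist side; python3 -c "
import cv2;a=cv2.imread('pics/wrist_g2.png');cv2.imwrite('pics/wrist_g2b.png',cv2.resize(a,None,fx=1.5625,fy=1.5625,interpolation=cv2.INTER_CUBIC))"
```

```text
5.8 [ 439.6 -355.5   13.2] [ 9.462e-01 -3.237e-01  7.000e-04  3.000e-04] yawx -0.6593 [ 0.61  0.97 -0.02  1.88  0.05  0.28 -1.68] [ 0.47 -0.09  0.29] 85.18
```

View pics/wrist_g2b.png

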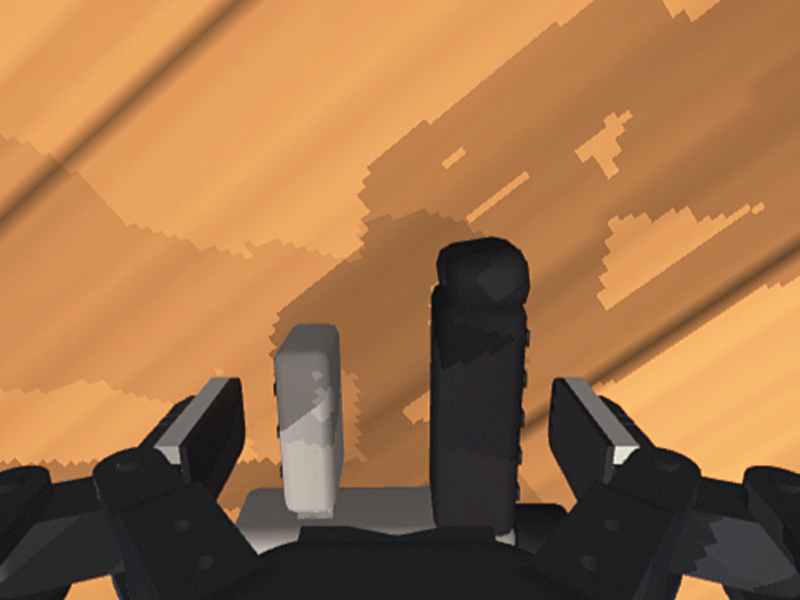

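Call:
step_arm --motion "0 0 0 0 0 0 7.0;0 0 0 0 0 0 6.6;0 0 0 0 0 0 6.4;0 0 0 0 0 0 6.2;0 0 0 0 0 0 6.1;0 0 0 0 0 0 6.0;0 0 0 0 0 0 6.0;0 0 0 0 0 0 6.0" --grip_force 20

```text
t: 6.6
eef_pos: [438.4, -356.1, 12.9]
eef_rot: [0.946, -0.324, -0.0, 0.001]
contact_force: [-2.2, -1.9, 6.0]
grip_width: 60.1
```

```bash
python3 -c "
from rig import ctrl
for i in range(3):
  s=ctrl.read_state(); print(s['t'],s['eef_pos'].round(2),s['contact_force'].round(2),s['moment'].round(3),s['grip_width'])"
```

```text
6.6 [ 438.45 -356.06   12.92] [-2.15 -1.86  5.99] [-0.31   0.48   0.125] 60.09744172766416
6.6 [ 438.45 -356.06   12.92] [-2.15 -1.86  5.99] [-0.31   0.48   0.125] 60.09744172766416
6.6 [ 438.45 -356.06   12.92] [-2.15 -1.86  5.99] [-0.31   0.48   0.125] 60.09744172766416
```

Call:
step_arm --motion "0 0 0 0 0 0.1 5.7;0 0 0 0 0 0.05 5.4;0 0 0 0 0 0.05 5.1;0 0 0 0 0 0.05 4.8;0 0 0 0 0 0.05 4.5;0 0 0 0 0 0.05 4.2;0 0 0 0 0 0 4.0;0 0 0 0 0 0 3.8;0 0 0 0 0 0 3.8"

```text
t: 7.5
eef_pos: [438.4, -356.8, 16.5]
eef_rot: [0.946, -0.324, 0.0, 0.001]
contact_force: [-4.7, -3.6, 9.8]
grip_width: 38.5
```

```bash
python3 snap.py g3 wrist; python3 -c "
import cv2;a=cv2.imread('pics/wrist_g3.png');cv2.imwrite('pics/wrist_g3b.png',cv2.resize(a,None,fx=1.5625,fy=1.5625,interpolation=cv2.INTER_CUBIC))"
```

```text
7.55 [ 438.3 -356.8   16.6] [ 9.460e-01 -3.242e-01  2.000e-04  1.300e-03] yawx -0.6603 [ 0.61  0.97 -0.01  1.88  0.05  0.29 -1.68] [-4.48 -4.32  9.32] 38.93
```

View pics/wrist_g3b.png

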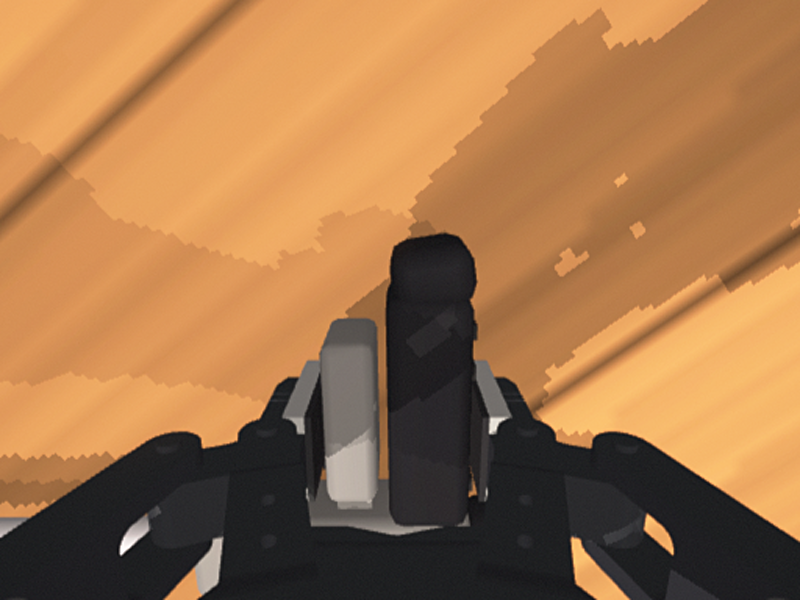

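Call:
step_arm --motion "0 0 0 0 0 0.5 3.8;0 0 0 0 0 1 3.8;0 0 0 0 0 1 3.8;0 0 0 0 0 0 3.8;0 0 0 0 0 0 3.8"

```text
t: 8.05
eef_pos: [439.6, -354.7, 41.2]
eef_rot: [0.946, -0.323, 0.0, -0.0]
contact_force: [0.4, 0.5, -2.3]
grip_width: 38.6
```

```bash
python3 snap.py g4 scene side; python3 -c "
import cv2,numpy as np;a=cv2.imread('pics/scene_g4.png')[190:300,140:300];b=cv2.imread('pics/side_g4.png')[110:200,220:360]
cv2.imwrite('pics/g4.png',np.vstack([cv2.resize(x,(800,int(800*x.shape[0]/x.shape[1]))) for x in (a,b)])[:,:])
im=cv2.imread('pics/g4.png');cv2.imwrite('pics/g4.png',cv2.resize(im,None,fx=.56,fy=.56))"
```

```text
8.15 [ 439.1 -354.7   40.6] [ 9.462e-01 -3.236e-01 -2.000e-04 -1.000e-04] yawx -0.659 [ 0.61  0.92 -0.02  1.88  0.05  0.34 -1.68] [-0.93  0.54 -1.54] 38.59
```

View pics/g4.png

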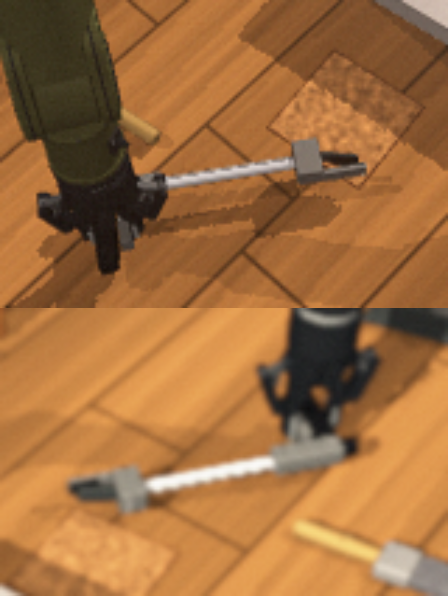

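Call:
step_arm --motion "0 0 0.0825 1.19 1.27 0 3.8;0 0 0.0825 1.19 1.27 0 3.8;0 0 0.0825 1.19 1.27 0 3.8;0 0 0.0825 1.19 1.27 0 3.8;0 0 0.0825 1.19 1.27 0 3.8;0 0 0.0825 1.19 1.27 0 3.8;0 0 0.0825 1.19 1.27 0 3.8;0 0 0.0825 1.19 1.27 0 3.8;0 0 0.0825 1.19 1.27 0 3.8;0 0 0.0825 1.19 1.27 0 3.8"

```text
t: 9.15
eef_pos: [559.2, -226.5, 40.8]
eef_rot: [0.996, 0.087, 0.0, 0.0]
contact_force: [-0.5, 0.6, -1.5]
grip_width: 38.2
```

Call:
step_arm --motion "0 0 0 0 0 -0.7 3.8;0 0 0 0 0 -0.7 3.8;0 0 0 0 0 -0.7 3.8;0 0 0 0 0 0 3.8;0 0 0 0 0 0 3.8"

```text
t: 9.65
eef_pos: [557.2, -228.8, 19.4]
eef_rot: [0.997, 0.082, -0.001, 0.0]
contact_force: [0.5, -0.2, -1.9]
grip_width: 38.4
```

```bash
python3 snap.py s1 scene side wrist; python3 -c "
import cv2,numpy as np;a=cv2.imread('pics/scene_s1.png')[150:290,190:350];b=cv2.imread('pics/side_s1.png')[110:250,180:340]
cv2.imwrite('pics/s1.png',np.hstack([cv2.resize(x,None,fx=2.5,fy=2.5,interpolation=cv2.INTER_CUBIC) for x in (a,b)]))"
```

```text
9.8 [ 558.1 -228.4   20.1] [9.966e-01 8.250e-02 2.000e-04 2.000e-04] yawx 0.1652 [ 0.4   0.99 -0.15  1.76  0.31  0.42 -1.38] [-0.35 -0.78 -1.17] 38.93
```

View pics/s1.png

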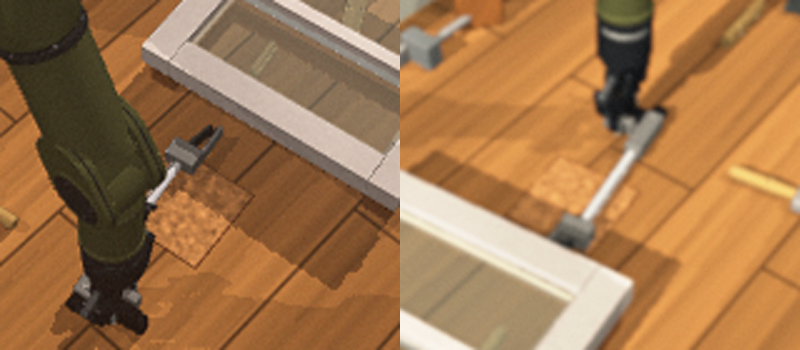

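View pics/wrist_s1.png

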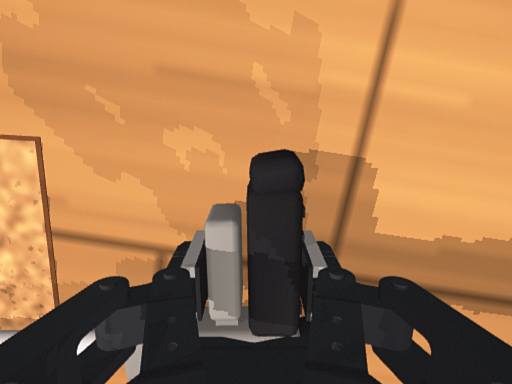

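Run:
```python
from ov import *
D=pickle.load(open("cam_s1.pkl","rb"))
# predicted: squeezed, reacher forward 11.5
p=np.array([555-.166*11.5,-228.7+.986*11.5,1.737])
it=[(p,boxw(195,225,20,64,6,30),(0,255,0)),(p,boxw(225,272,18,26,10,26),(255,255,0)),(p,boxw(-50,225,42,42,18,18),(255,0,0))]
overlay("scene",it,(235,190,295,245),12,"pics/o11.png",D)
overlay("side",it,(230,180,290,225),12,"pics/o12.png",D)
```

```text
(no output)
```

View pics/o11.png

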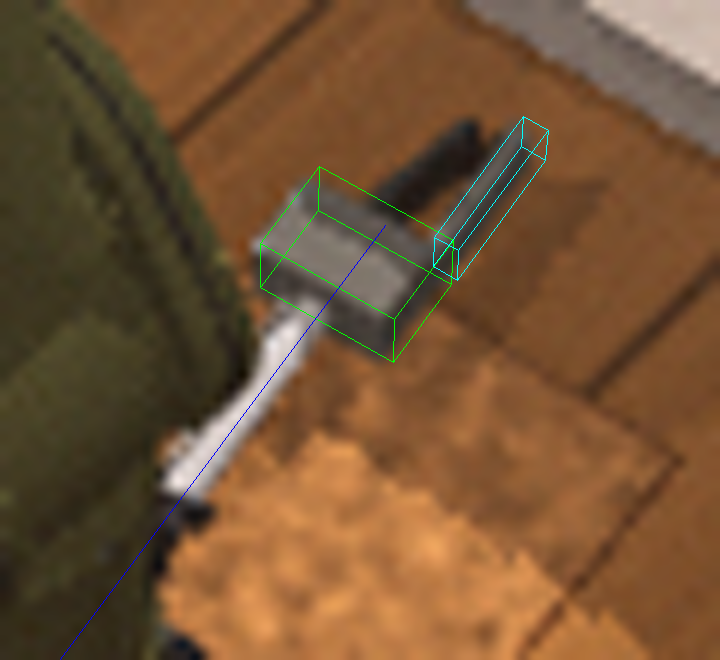

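View pics/o12.png

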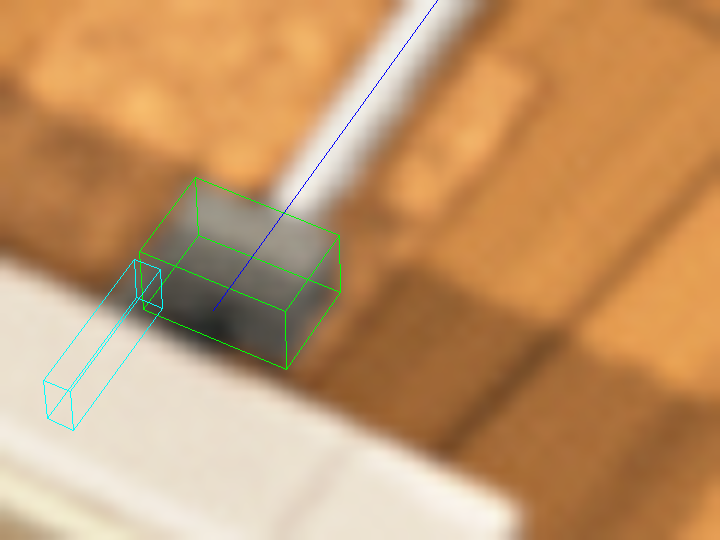

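Call:
step_arm --motion "0 0 0 0 0 -0.1 4.2;0 0 0 0 0 -0.1 4.6;0 0 0 0 0 -0.1 5.0;0 0 0 0 0 -0.1 5.4;0 0 0 0 0 -0.1 5.8;0 0 0 0 0 0 6.0;0 0 0 0 0 0 6.0;0 0 0 0 0 0 6.0"

```text
t: 10.6
eef_pos: [558.2, -228.0, 14.8]
eef_rot: [0.997, 0.083, 0.0, 0.0]
contact_force: [-0.5, 0.8, -2.1]
grip_width: 59.8
```

```bash
python3 snap.py s2 scene side wrist; python3 -c "
import cv2,numpy as np;a=cv2.imread('pics/scene_s2.png')[180:245,230:300];b=cv2.imread('pics/side_s2.png')[130:240,225:325]
f=lambda x:cv2.resize(x,(int(480*x.shape[1]/x.shape[0]),480),interpolation=cv2.INTER_CUBIC)
cv2.imwrite('pics/s2.png',np.hstack([f(a)[:,:400],f(b)[:,:400]]))"
```

```text
10.75 [ 558.1 -228.    14.9] [9.966e-01 8.280e-02 0.000e+00 1.000e-04] yawx 0.1658 [ 0.39  0.99 -0.15  1.76  0.31  0.41 -1.38] [ 0.72 -0.06 -2.3 ] 59.91
```

View pics/s2.png

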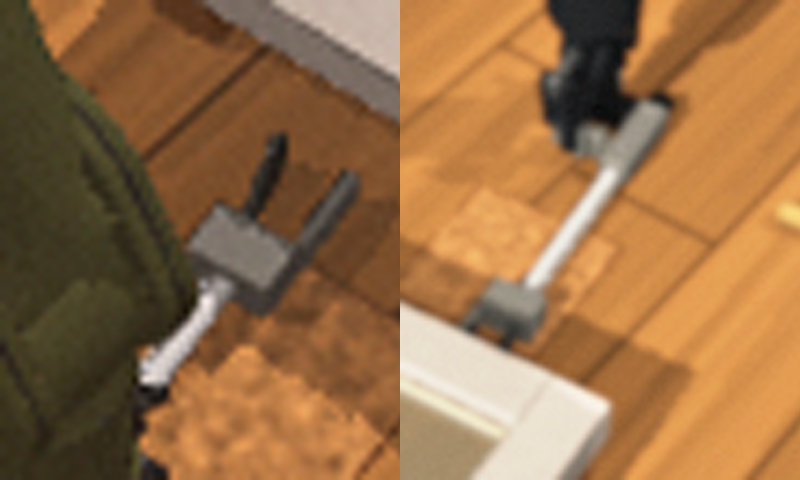

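View pics/wrist_s2.png

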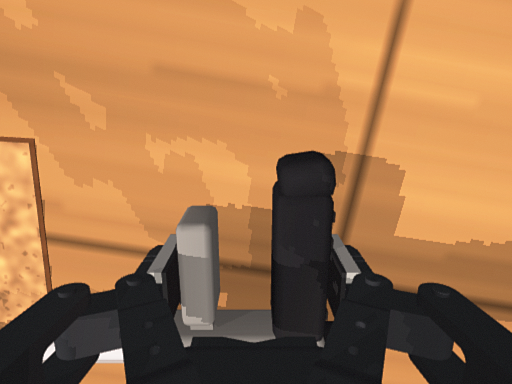

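Call:
step_arm --motion "0 0 0 -0.166 0.986 0 6.0;0 0 0 -0.332 1.972 0 6.0;0 0 0 -0.332 1.972 0 6.0;0 0 0 -0.332 1.972 0 6.0;0 0 0 -0.332 1.972 0 6.0;0 0 0 -0.166 0.986 0 6.0;0 0 0 0 0 0 6.0;0 0 0 0 0 0 6.0"

```text
t: 11.55
eef_pos: [541.7, -130.2, 14.9]
eef_rot: [0.997, 0.083, 0.0, 0.001]
contact_force: [-0.1, -1.1, -2.5]
grip_width: 59.7
```

```bash
cat > vw.py <<'E'
import sys
from ov import *
tag=sys.argv[1]
D=pickle.load(open(f"cam_{tag}.pkl","rb"))
for n,roi in [("scene",(255,140,325,210)),("side",(185,170,275,260))]:
    overlay(n,[],roi,760/(roi[2]-roi[0])*.52,f"pics/v_{n}.png",D)
a=cv2.imread("pics/v_scene.png");b=cv2.imread("pics/v_side.png");h=min(len(a),len(b))
cv2.imwrite(f"pics/v_{tag}.png",np.hstack([a[:h],b[:h]]))
E
python3 snap.py s3 scene side; python3 vw.py s3
```

```text
11.65 [ 541.7 -131.1   14.9] [9.966e-01 8.190e-02 2.000e-04 7.000e-04] yawx 0.1639 [ 0.21  0.97 -0.09  1.9   0.28  0.28 -1.52] [ 0.22 -0.33 -1.95] 59.87
```

View pics/v_s3.png

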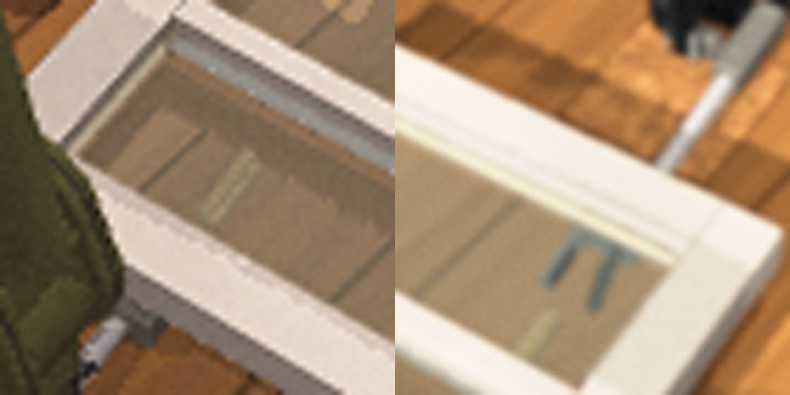

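```bash
cat > ov2.py <<'E'
from ov import *
import sys
# usage: tag tcpx tcpy yawx opening zlift
tag=sys.argv[1]; tx,ty,yx,op,zl=map(float,sys.argv[2:7])
D=pickle.load(open(f"cam_{tag}.pkl","rb"))
yr=yx+np.pi/2; lx=.5-(62-op)/2; ly=-3
p=np.array([tx-np.cos(yr)*lx+np.sin(yr)*ly,ty-np.sin(yr)*lx-np.cos(yr)*ly,yr])
q=np.array([447.9,178.8,.167])
# piece: outer near corner at z13 (461.3,153)
o=np.array([461.3,153.]); c,s=np.cos(.167),np.sin(.167)
w=1.5
l=np.array([5.5+w,-28]); q[:2]=o-np.array([c*l[0]-s*l[1],s*l[0]+c*l[1]])
it=[(q,boxw(-5.5,5.5,-28,28,0,22),(0,0,255)),(p,boxw(195,225,20,64,2+zl,26+zl),(0,255,0)),(p,boxw(225,272,18,26,6+zl,22+zl),(255,255,0)),(p,boxw(-50,225,42,42,14+zl,14+zl),(255,0,0))]
print("piece origin",q.round(2),"reacher",p.round(2),"near-outer corner in reacher",inv(p,[[o[0],o[1],0]]).round(1))
overlay("side",it,(195,200,260,260),12,"pics/o13.png",D)
E
python3 ov2.py s3 541.6 -130.2 .166 60 2
```

```text
piece origin [4.4974e+02 1.7945e+02 1.7000e-01] reacher [ 538.56 -130.2     1.74] near-outer corner in reacher [[292.1  29.4   0. ]]
```

View pics/o13.png

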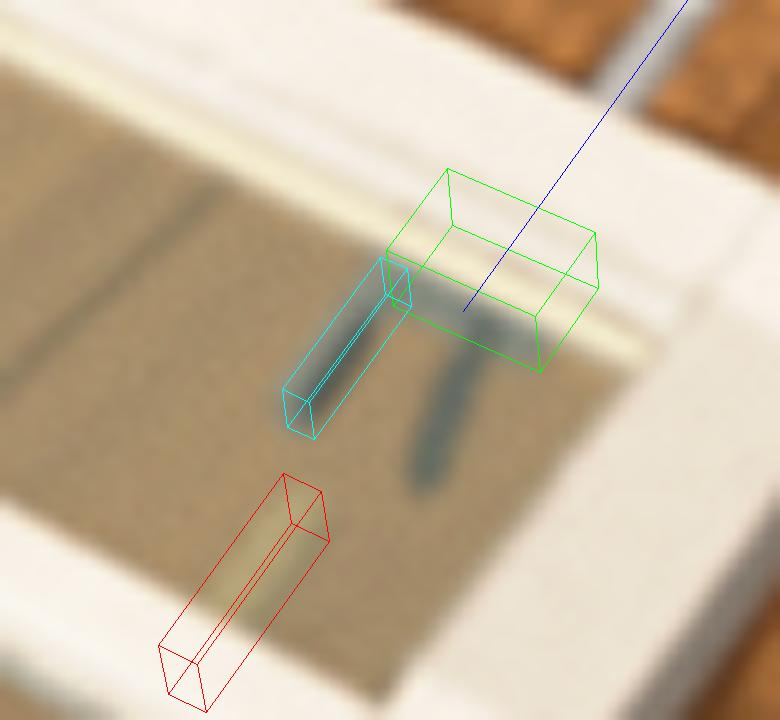

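Call:
step_arm --motion "0 0 0 -0.075 0.505 0 6.0;0 0 0 -0.15 1.01 0 6.0;0 0 0 -0.15 1.01 0 6.0;0 0 0 -0.15 1.01 0 6.0;0 0 0 -0.15 1.01 0 6.0;0 0 0 -0.075 0.505 -0.05 6.0;0 0 0 0 0 -0.05 6.0;0 0 0 0 0 0 6.0"

```text
t: 12.45
eef_pos: [533.9, -78.8, 13.8]
eef_rot: [0.997, 0.083, -0.0, 0.0]
contact_force: [-0.3, 1.3, -0.5]
grip_width: 60.1
```

```bash
python3 snap.py s4 scene side; python3 vw.py s4; python3 ov2.py s4 534.1 -79.7 .166 60 1
```

```text
12.55 [533.9 -79.3  13.8] [ 9.966e-01  8.250e-02 -1.000e-04  2.000e-04] yawx 0.1651 [ 0.1   0.96 -0.07  1.96  0.25  0.23 -1.58] [ 0.03  0.03 -0.13] 60.16
piece origin [4.4974e+02 1.7945e+02 1.7000e-01] reacher [531.06 -79.7    1.74] near-outer corner in reacher [[241.   30.3   0. ]]
```

View pics/v_s4.png

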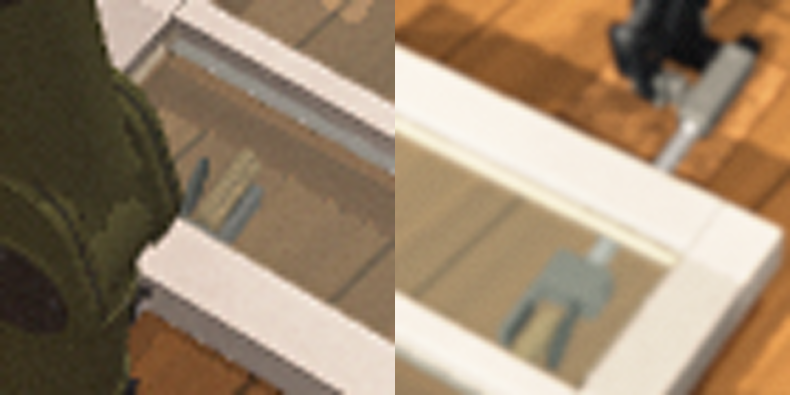

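View pics/o13.png

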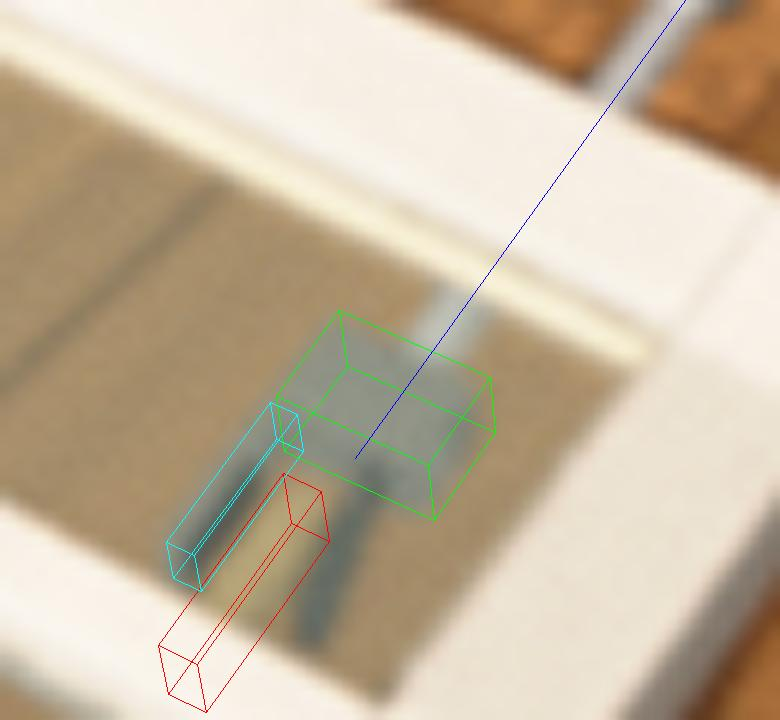

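Call:
step_arm --motion "0 0 0 0 0 0.03 5.85;0 0 0 0 0 0.03 5.7;0 0 0 0 0 0.03 5.55;0 0 0 0 0 0.03 5.4;0 0 0 0 0 0.02 5.3;0 0 0 0 0 0.02 5.2;0 0 0 0 0 0.02 5.1;0 0 0 0 0 0.02 5.0;0 0 0 0 0 0.01 4.95;0 0 0 0 0 0 4.95"

```text
t: 13.55
eef_pos: [534.0, -78.8, 15.9]
eef_rot: [0.997, 0.083, -0.0, -0.0]
contact_force: [-0.4, -0.8, -1.6]
grip_width: 49.6
```

```bash
python3 snap.py s5 scene side; python3 vw.py s5
```

```text
13.65 [533.9 -78.8  15.9] [ 9.966e-01  8.290e-02 -1.000e-04 -0.000e+00] yawx 0.1659 [ 0.1   0.96 -0.07  1.96  0.25  0.24 -1.58] [-0.53 -0.27 -1.09] 49.41
```

View pics/v_s5.png

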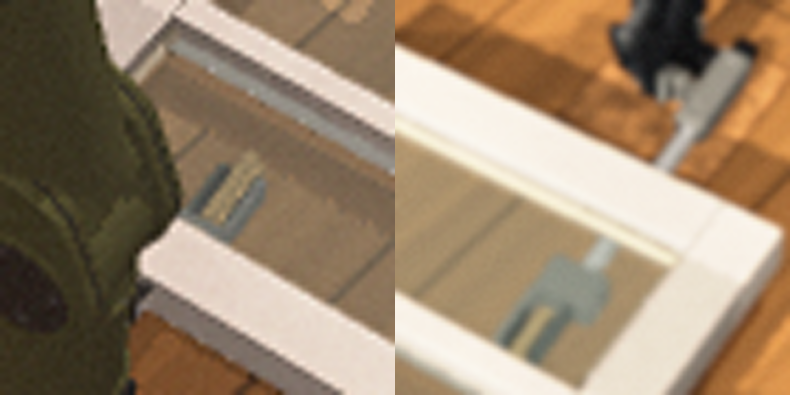

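```bash
cat > feel.py <<'E'
from rig import ctrl,vision
import numpy as np,sys
n=int(sys.argv[1]); W=[];F=[];M=[];E=[]
for i in range(n):
    vision.get_image("side"); s=ctrl.read_state(); W.append(s["grip_width"]);F.append(s["contact_force"]);M.append(s["moment"])
W=np.array(W);print(s["t"],"W",W.mean().round(3),"sd",W.std().round(3),"F",np.mean(F,0).round(2),"M",np.mean(M,0).round(3))
E
python3 feel.py 10
```

```text
14.15 W 49.595 sd 0.21 F [-0.08 -0.45 -0.84] M [0.02  0.049 0.069]
```

Call:
step_arm --motion "0 0 0 0 0 0.01 4.9;0 0 0 0 0 0.01 4.85;0 0 0 0 0 0.01 4.8;0 0 0 0 0 0.01 4.75;0 0 0 0 0 0.01 4.7;0 0 0 0 0 0 4.7"

```text
t: 14.75
eef_pos: [534.0, -78.9, 16.4]
eef_rot: [0.997, 0.083, 0.0, 0.0]
contact_force: [-0.8, -0.2, -1.0]
grip_width: 46.8
```

```bash
python3 feel.py 8; python3 snap.py s6 scene side; python3 ov2.py s6 534.1 -79.7 .166 47 1;python3 - <<'E'
from ov import *
D=pickle.load(open("cam_s6.pkl","rb"))
overlay("side",[],(195,215,245,260),14,"pics/a.png",D);overlay("scene",[],(278,155,318,195),14,"pics/b.png",D)
a=cv2.imread("pics/a.png");b=cv2.imread("pics/b.png")
cv2.imwrite("pics/s6.png",cv2.resize(np.hstack([a[:560],b[:560]]),None,fx=.6,fy=.6,interpolation=cv2.INTER_AREA))
E
```

```text
15.15 W 47.127 sd 0.192 F [-0.27 -0.66 -1.37] M [-0.03   0.03   0.073]
15.25 [534.  -78.9  16.4] [0.9966 0.0828 0.     0.    ] yawx 0.1658 [ 0.1   0.95 -0.07  1.96  0.25  0.24 -1.58] [-0.72 -0.54 -1.49] 47.24
piece origin [4.4974e+02 1.7945e+02 1.7000e-01] reacher [529.98 -73.29   1.74] near-outer corner in reacher [[234.5  30.3   0. ]]
```

View pics/s6.png

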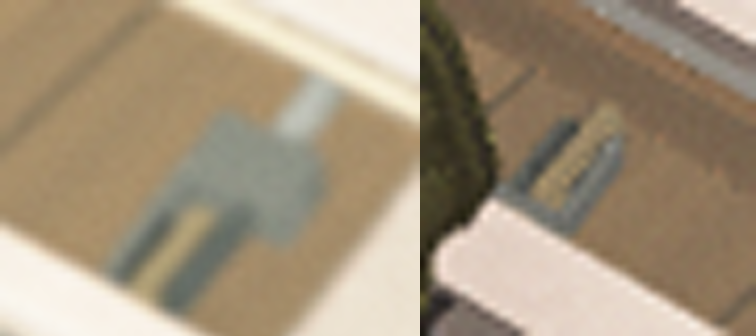

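Call:
step_arm --motion "0 0 0 0 0 0.01 4.65;0 0 0 0 0 0.01 4.6;0 0 0 0 0 0 4.6"

```text
t: 15.55
eef_pos: [534.0, -78.9, 16.6]
eef_rot: [0.997, 0.083, 0.0, 0.0]
contact_force: [0.9, 0.2, -2.2]
grip_width: 46.3
```

```bash
python3 feel.py 10
```

```text
16.05 W 46.175 sd 0.194 F [ 0.09 -0.61 -1.51] M [-0.073  0.     0.06 ]
```

Call:
step_arm --motion "0 0 0 0 0 0.01 4.55;0 0 0 0 0 0.01 4.5;0 0 0 0 0 0 4.5"

```text
t: 16.35
eef_pos: [534.0, -78.9, 16.8]
eef_rot: [0.997, 0.083, 0.0, 0.0]
contact_force: [-1.1, -0.3, -1.2]
grip_width: 45.5
```

```bash
python3 feel.py 10;  python3 snap.py s7 scene side;python3 - <<'E'
from ov import *
D=pickle.load(open("cam_s7.pkl","rb"))
overlay("side",[],(195,215,245,260),14,"pics/a.png",D);overlay("scene",[],(278,155,318,195),14,"pics/b.png",D)
a=cv2.imread("pics/a.png");b=cv2.imread("pics/b.png")
cv2.imwrite("pics/s7.png",cv2.resize(np.hstack([a[:560],b[:560]]),None,fx=.6,fy=.6,interpolation=cv2.INTER_AREA))
E
```

```text
16.85 W 45.263 sd 0.154 F [ 0.05 -0.24 -1.29] M [-0.049 -0.004  0.01 ]
16.95 [534.  -78.9  16.8] [0.9966 0.0828 0.     0.    ] yawx 0.1658 [ 0.1   0.95 -0.07  1.96  0.25  0.24 -1.58] [ 0.58 -0.13 -1.87] 45.33
```

View pics/s7.png

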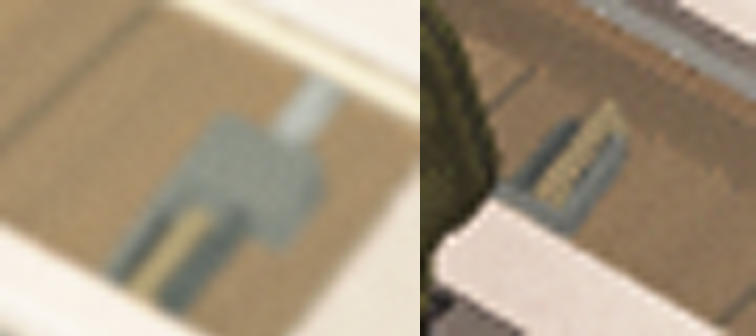

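Call:
step_arm --motion "0 0 0 0.033 -0.197 0 4.5;0 0 0 0.05 -0.296 0 4.5;0 0 0 0.05 -0.296 0 4.5;0 0 0 0.033 -0.197 0 4.5;0 0 0 0 0 0 4.5"

```text
t: 17.45
eef_pos: [535.7, -89.5, 16.8]
eef_rot: [0.997, 0.082, 0.0, 0.0]
contact_force: [0.4, -1.2, -1.3]
grip_width: 45.2
```

```bash
python3 feel.py 8;  python3 snap.py s8 scene side;python3 - <<'E'
from ov import *
r=[]
for t in("s7","s8"):
    D=pickle.load(open(f"cam_{t}.pkl","rb"))
    overlay("side",[],(195,215,235,260),9,"pics/a.png",D);overlay("scene",[],(278,155,318,195),9,"pics/b.png",D)
    r.append(np.hstack([cv2.imread("pics/a.png")[:360],cv2.imread("pics/b.png")[:360]]))
cv2.imwrite("pics/s8.png",cv2.resize(np.vstack(r),None,fx=.8,fy=.8,interpolation=cv2.INTER_AREA))
E
```

```text
17.85 W 45.351 sd 0.155 F [-0.02 -0.15 -1.32] M [-0.054 -0.053  0.013]
17.95 [535.7 -88.7  16.8] [0.9966 0.0829 0.     0.    ] yawx 0.166 [ 0.12  0.96 -0.08  1.95  0.25  0.25 -1.57] [ 0.17 -1.25 -2.06] 45.69
```

View pics/s8.png

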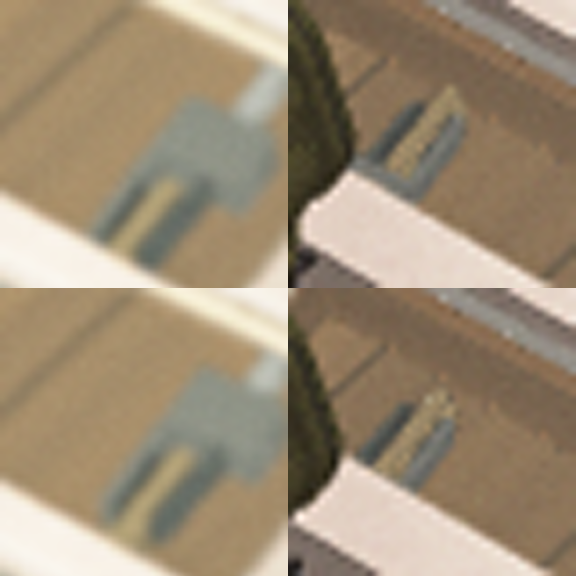

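Call:
step_arm --motion "0 0 0 0 0 0 4.49;0 0 0 0 0 0 4.48;0 0 0 0 0 0 4.48"

```text
t: 18.25
eef_pos: [535.7, -88.7, 16.8]
eef_rot: [0.997, 0.083, -0.0, 0.0]
contact_force: [0.9, -0.3, -1.1]
grip_width: 45.2
```

```bash
python3 feel.py 16
```

```text
19.05 W 45.114 sd 0.192 F [ 0.25 -0.29 -1.53] M [-0.012 -0.047 -0.002]
```

Call:
step_arm --motion "0 0 0 0.08 -0.49 0 4.48;0 0 0 0.17 -0.99 0 4.48;0 0 0 0.25 -1.48 0 4.48;0 0 0 0.25 -1.48 0 4.48;0 0 0 0.25 -1.48 0 4.48;0 0 0 0.25 -1.48 0 4.48;0 0 0 0.17 -0.99 0 4.48;0 0 0 0.08 -0.49 0 4.48;0 0 0 0 0 0 4.48"

```text
t: 19.95
eef_pos: [550.8, -178.8, 16.8]
eef_rot: [0.997, 0.082, 0.0, 0.0]
contact_force: [1.5, 0.1, -1.3]
grip_width: 45.3
```

```bash
python3 snap.py d1 scene side;python3 - <<'E'
from ov import *
D=pickle.load(open(f"cam_d1.pkl","rb"))
overlay("side",[],(190,170,290,260),4.2,"pics/a.png",D);overlay("scene",[],(240,150,320,235),4.5,"pics/b.png",D)
cv2.imwrite("pics/d1.png",np.hstack([cv2.imread("pics/a.png")[:370],cv2.imread("pics/b.png")[:370]]))
E
```

```text
20.05 [ 550.8 -177.3   16.8] [ 9.965e-01  8.310e-02  1.000e-04 -0.000e+00] yawx 0.1663 [ 0.3   0.97 -0.12  1.84  0.3   0.35 -1.45] [ 0.38 -0.96 -0.65] 45.61
```

View pics/d1.png

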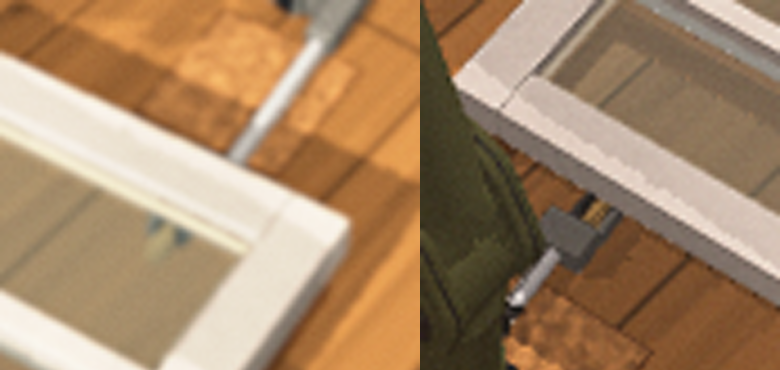

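Call:
step_arm --motion "0 0 0 0 0 0.2 4.48;0 0 0 0 0 0.3 4.48;0 0 0 0 0 0.2 4.48;0 0 0 0.08 -0.49 0 4.48;0 0 0 0.25 -1.48 0 4.48;0 0 0 0.25 -1.48 0 4.48;0 0 0 0.25 -1.48 0 4.48;0 0 0 0.25 -1.48 0 4.48;0 0 0 0.25 -1.48 0 4.48;0 0 0 0 0 0 4.48"

```text
t: 21.05
eef_pos: [563.8, -261.0, 23.8]
eef_rot: [0.997, 0.08, 0.0, 0.002]
contact_force: [-0.6, -0.5, -1.5]
grip_width: 45.3
```

```bash
python3 feel.py 4; python3 snap.py d2 scene side;python3 - <<'E'
from ov import *
D=pickle.load(open(f"cam_d2.pkl","rb"))
overlay("side",[],(220,150,300,230),5,"pics/a.png",D);overlay("scene",[],(220,180,300,260),5,"pics/b.png",D)
cv2.imwrite("pics/d2.png",np.hstack([cv2.imread("pics/a.png")[:400],cv2.imread("pics/b.png")[:400]]))
E
```

```text
21.25 W 45.115 sd 0.127 F [ 0.16  0.58 -2.02] M [-0.102 -0.092 -0.001]
21.35 [ 564.1 -255.    23.8] [ 9.965e-01  8.370e-02 -1.000e-04 -5.000e-04] yawx 0.1675 [ 0.45  0.99 -0.17  1.71  0.32  0.47 -1.34] [-0.36 -0.19 -1.62] 45.09
```

View pics/d2.png

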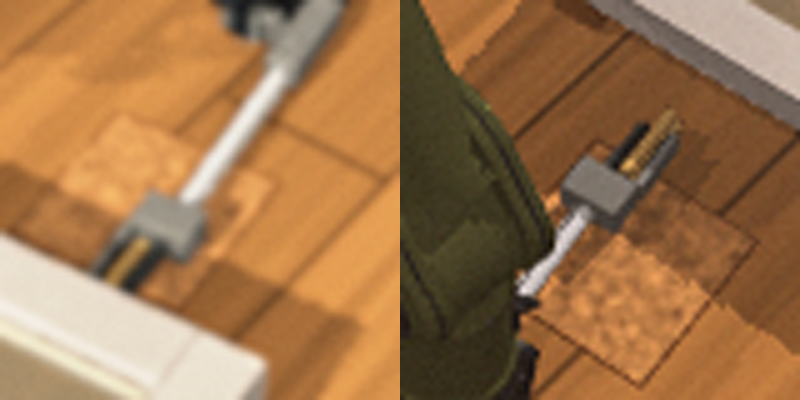

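Call:
step_arm --motion "0 0 0 0.3 -0.5 0 4.48;0 0 0 0.7 -1.1 0 4.48;0 0 0 1.0 -1.7 0 4.48;0 0 0 1.0 -1.7 0 4.48;0 0 0 0.7 -1.1 0 4.48;0 0 0 0.3 -0.5 0 4.48;0 0 0 0 0 0 4.48;0 0 0 0 0 -0.2 4.48;0 0 0 0 0 -0.2 4.48;0 0 0 0 0 0 4.48"

```text
t: 22.35
eef_pos: [603.5, -321.4, 19.3]
eef_rot: [0.997, 0.083, -0.001, -0.0]
contact_force: [0.0, -0.1, -3.2]
grip_width: 45.3
```

```bash
python3 feel.py 4; python3 snap.py d3 scene side wrist;python3 - <<'E'
from ov import *
D=pickle.load(open(f"cam_d3.pkl","rb"))
overlay("side",[],(220,140,300,220),5,"pics/a.png",D);overlay("scene",[],(210,190,290,270),5,"pics/b.png",D)
cv2.imwrite("pics/d3.png",np.hstack([cv2.imread("pics/a.png")[:400],cv2.imread("pics/b.png")[:400]]))
u=np.array([[147,358],[175,322],[160,340]]);print(unproj("scene",u,10).round())
E
```

```text
22.55 W 45.067 sd 0.276 F [ 0.06 -0.34 -2.12] M [-0.169 -0.089 -0.011]
22.7 [ 604.  -322.5   19.9] [9.966e-01 8.280e-02 1.000e-04 1.000e-04] yawx 0.1659 [ 0.53  1.06 -0.21  1.49  0.31  0.63 -1.24] [ 0.07  0.43 -2.22] 45.41
[[ 552. -591.   10.]
 [ 534. -469.   10.]
 [ 541. -533.   10.]]
```

View pics/d3.png

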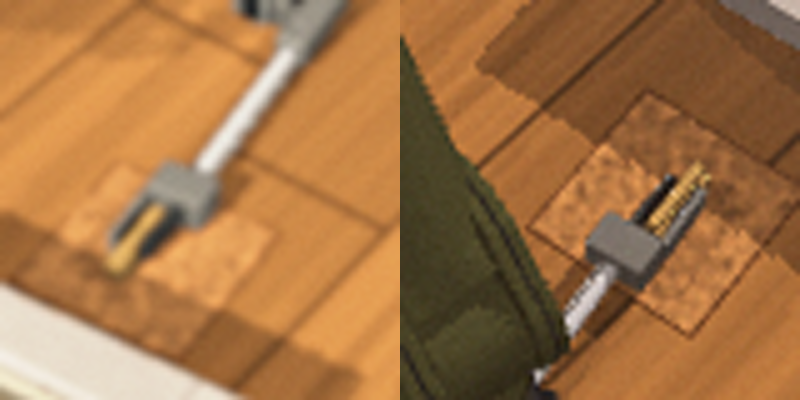

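View pics/wrist_d3.png

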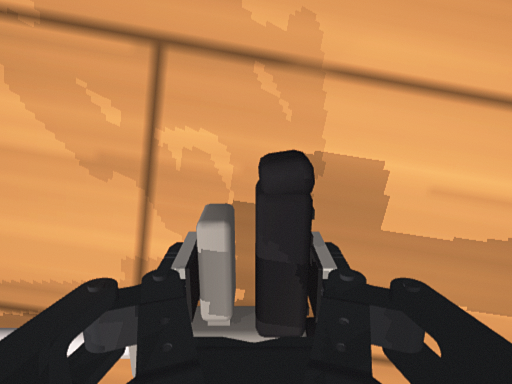

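Call:
step_arm --motion "0 0 0 0 0 -0.08 4.48;0 0 0 0 0 -0.05 4.48;0 0 0 0 0 -0.05 4.48;0 0 0 0 0 -0.05 4.48;0 0 0 0 0 0 4.48"

```text
t: 23.2
eef_pos: [603.9, -322.4, 17.4]
eef_rot: [0.997, 0.083, -0.0, -0.0]
contact_force: [-0.2, 0.3, -2.1]
grip_width: 44.8
```

```bash
python3 feel.py 6
```

```text
23.5 W 45.092 sd 0.22 F [ 0.05 -0.31 -2.54] M [-0.17  -0.087  0.011]
```

Call:
step_arm --motion "0 0 0 0 0 -0.05 4.48;0 0 0 0 0 -0.05 4.48;0 0 0 0 0 0 4.48"

```text
t: 23.8
eef_pos: [604.0, -322.6, 16.6]
eef_rot: [0.997, 0.083, 0.0, 0.0]
contact_force: [0.7, -0.4, -1.1]
grip_width: 45.2
```

```bash
python3 feel.py 6
```

```text
24.1 W 45.291 sd 0.113 F [ 0.12 -0.38 -0.72] M [0.061 0.031 0.026]
```

Call:
step_arm --motion "0 0 0 0 0 -0.05 4.48;0 0 0 0 0 -0.03 4.48;0 0 0 0 0 0 4.48"

```text
t: 24.4
eef_pos: [604.2, -322.5, 16.2]
eef_rot: [0.997, 0.083, 0.0, 0.0]
contact_force: [-1.0, -0.7, 4.3]
grip_width: 44.9
```

```bash
python3 feel.py 6
```

```text
24.7 W 45.192 sd 0.209 F [-0.63 -0.08  5.45] M [0.249 0.398 0.032]
```

Call:
step_arm --motion "0 0 0 0 0 0 4.55;0 0 0 0 0 0 4.65;0 0 0 0 0 -0.02 4.8;0 0 0 0 0 -0.03 5.0;0 0 0 0 0 -0.04 5.2;0 0 0 0 0 -0.04 5.4;0 0 0 0 0 -0.04 5.6;0 0 0 0 0 -0.04 5.8;0 0 0 0 0 -0.04 6.0;0 0 0 0 0 0 6.0"

```text
t: 25.7
eef_pos: [603.8, -322.7, 13.0]
eef_rot: [0.997, 0.083, -0.0, 0.0]
contact_force: [0.5, 0.3, -0.1]
grip_width: 60.2
```

```bash
python3 feel.py 4; python3 snap.py e1 scene side;python3 - <<'E'
from ov import *
D=pickle.load(open(f"cam_e1.pkl","rb"))
overlay("side",[],(220,140,300,220),5,"pics/a.png",D);overlay("scene",[],(210,190,290,270),5,"pics/b.png",D)
cv2.imwrite("pics/e1.png",np.hstack([cv2.imread("pics/a.png")[:400],cv2.imread("pics/b.png")[:400]]))
E
```

```text
25.9 W 59.978 sd 0.118 F [ 0.16  0.2  -1.33] M [ 0.029 -0.055 -0.038]
26.0 [ 603.8 -322.7   13. ] [ 9.966e-01  8.270e-02 -2.000e-04  1.000e-04] yawx 0.1656 [ 0.53  1.07 -0.21  1.49  0.32  0.62 -1.24] [ 0.13 -0.5  -1.28] 60.18
```

View pics/e1.png

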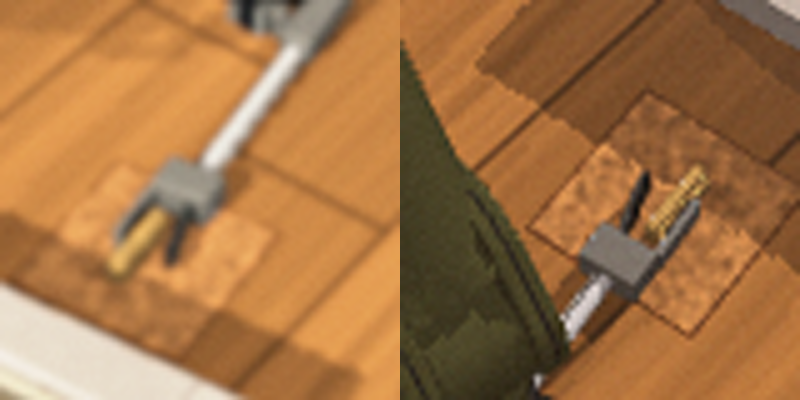

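Call:
step_arm --motion "0 0 0 0.15 0.02 0.05 6.0;0 0 0 0.15 0.02 0.05 6.0;0 0 0 0.08 -0.49 0 6.0;0 0 0 0.17 -0.99 0 6.0;0 0 0 0.25 -1.48 0 6.0;0 0 0 0.33 -1.97 0 6.0;0 0 0 0.33 -1.97 0 6.0;0 0 0 0.33 -1.97 0 6.0;0 0 0 0.17 -0.99 0 6.0;0 0 0 0 0 0 6.0"

```text
t: 27.0
eef_pos: [622.7, -423.7, 14.0]
eef_rot: [0.997, 0.081, -0.0, 0.001]
contact_force: [-0.9, 0.1, -3.3]
grip_width: 60.2
```

```bash
python3 feel.py 4; python3 snap.py e2 scene side wrist;python3 - <<'E'
from ov import *
D=pickle.load(open(f"cam_e2.pkl","rb"))
overlay("side",[],(220,110,310,220),4.2,"pics/a.png",D);overlay("scene",[],(190,190,290,290),4.2,"pics/b.png",D)
cv2.imwrite("pics/e2.png",np.hstack([cv2.imread("pics/a.png")[:420],cv2.imread("pics/b.png")[:420]]))
E
```

```text
27.2 W 60.067 sd 0.166 F [ 0.04  0.38 -1.92] M [-0.018 -0.069  0.026]
27.35 [ 623.9 -419.5   14.3] [ 9.965e-01  8.350e-02 -0.000e+00 -3.000e-04] yawx 0.1672 [ 0.64  1.15 -0.25  1.23  0.31  0.8  -1.09] [ 0.69  0.38 -1.36] 60.01
```

View pics/e2.png

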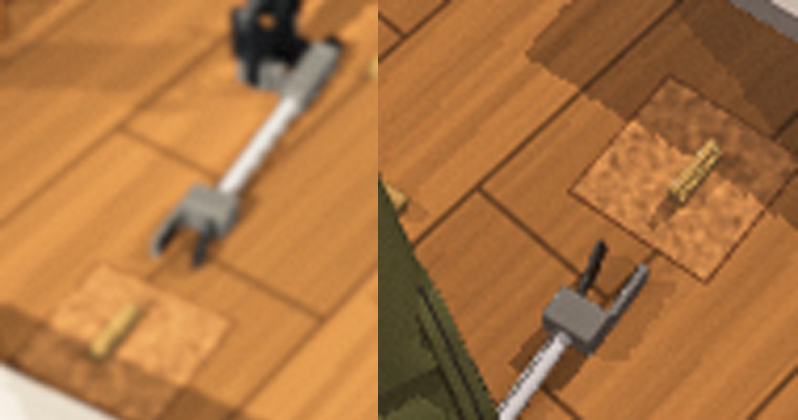

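View pics/wrist_e2.png

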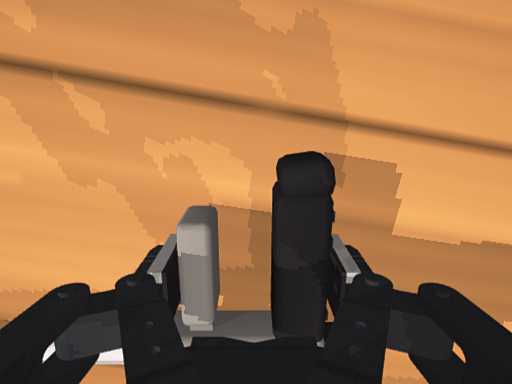

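Call:
step_arm --motion "0 0 0 0 0 -0.08 6.0;0 0 0 0 0 -0.06 6.0;0 0 0 0 0 -0.06 6.0;0 0 0 0 0 0 6.0;0 0 0 0 0 0 6.0"

```text
t: 27.85
eef_pos: [623.8, -420.3, 13.0]
eef_rot: [0.997, 0.083, 0.0, -0.0]
contact_force: [-2.1, 2.1, 5.3]
grip_width: 60.0
```

```bash
python3 feel.py 5
```

```text
28.1 W 59.892 sd 0.274 F [-2.16  2.19  5.73] M [0.465 0.434 0.036]
```

Reacher is on the bench. Release.

Call:
step_arm --motion "0 0 0 0 0 0.03 6.1;0 0 0 0 0 0 6.2;0 0 0 0 0 0 6.4;0 0 0 0 0 0 6.8;0 0 0 0 0 0 7.6;0 0 0 0 0 0 8.5;0 0 0 0 0 0 8.5;0 0 0 0 0 0 8.5"

```text
t: 28.9
eef_pos: [623.6, -420.7, 12.5]
eef_rot: [0.997, 0.083, 0.0, 0.0]
contact_force: [-0.5, 0.3, 0.6]
grip_width: 84.5
```

Call:
step_arm --motion "0 0 0 0 0 0.5 8.5;0 0 0 0 0 1.5 8.5;0 0 0 0 0 3 8.5;0 0 0 0 0 4 8.5;0 0 0 0 0 4 8.5;0 0 0 0 0 4 8.5;0 0 0 -2 0 4 8.5;0 0 0 -4 0 0 8.5;0 0 0 -4 0 0 8.5;0 0 0 0 0 0 8.5"

```text
t: 29.9
eef_pos: [515.6, -422.5, 223.6]
eef_rot: [0.997, 0.08, -0.004, 0.0]
contact_force: [-0.0, -1.3, -0.7]
grip_width: 84.6
```

```bash
python3 snap.py f1 scene side wrist
python3 - <<'E'
from ov import *
D=pickle.load(open(f"cam_f1.pkl","rb"))
overlay("side",[],(220,110,350,220),3.2,"pics/a.png",D);overlay("scene",[],(180,190,290,300),3.2,"pics/b.png",D)
cv2.imwrite("pics/f1.png",np.hstack([cv2.imread("pics/a.png")[:350],cv2.imread("pics/b.png")[:350]]))
E
```

```text
30.05 [ 524.5 -420.9  224. ] [9.966e-01 8.280e-02 1.200e-03 6.000e-04] yawx 0.1657 [ 0.76  0.79 -0.3   1.43  0.26  0.96 -1.01] [ 0.33 -0.21  0.58] 84.98
```

View pics/f1.png

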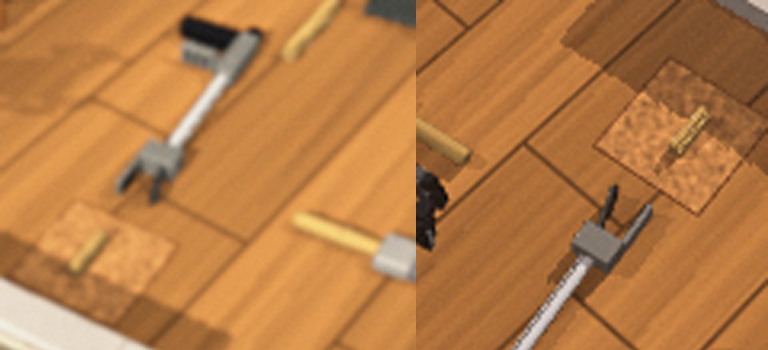

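View pics/wrist_f1.png

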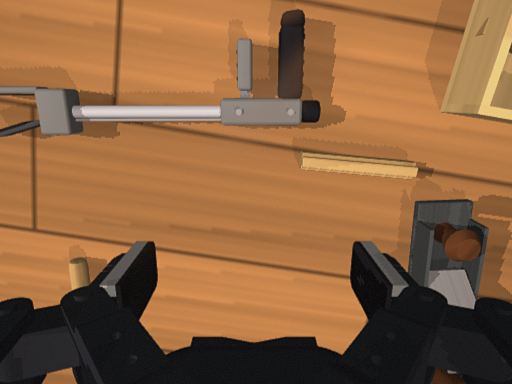

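View pics/scene_f1.png

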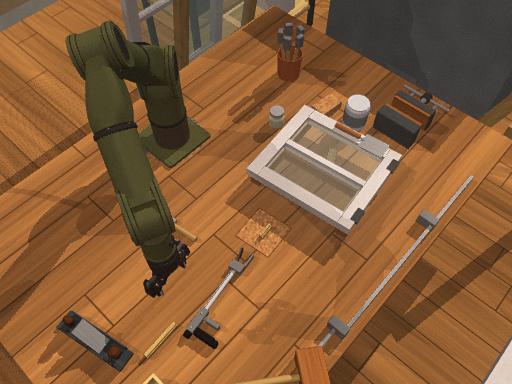

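Run:
```python
from ov import *
D=pickle.load(open("cam_f1.pkl","rb"));D0=d
q=np.array([519.5,-62,.166])
it=[(q,boxw(-5.5,5.5,-28,28,1,23),(0,0,255)),(q,boxw(5.5,8.5,-28,28,1,14),(255,255,0))]
overlay("scene",it,(235,205,290,260),7,"pics/a.png",D,off=(0,.8));overlay("scene",[],(235,205,290,260),7,"pics/b.png",D)
cv2.imwrite("pics/f2.png",np.hstack([cv2.imread("pics/a.png"),cv2.imread("pics/b.png")]))
for n,r in [("scene",(100,230,245,405)),("side",(170,330,75,275))]:
    a=D[n]["color"][r[0]:r[1],r[2]:r[3]];b=D0[n]["color"][r[0]:r[1],r[2]:r[3]]
    print(n,cv2.phaseCorrelate(np.float32(cv2.cvtColor(b,6)),np.float32(cv2.cvtColor(a,6))),cv2.absdiff(a,b).mean())
```

```text
scene ((0.030580334738203874, 0.5054499895633455), 0.941260206081249) 7.273878205128205
side ((0.041687985969929287, -0.03667607385619931), 0.9628934350013733) 5.922177083333334
```

View pics/f2.png

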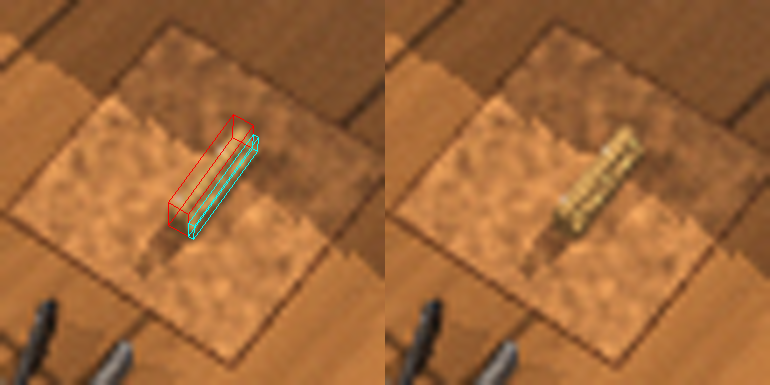

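```bash
python3 -c "
from rig import ctrl
print(ctrl.read_state()['t'],ctrl.sign_off())"
```

```text
the job is handed in; nothing more can be done
30.05 None
```

I drew the piece out in the reacher's jaws and left it upright, close to the middle of the cork pad. The reacher lies on the open bench with its jaw tips well clear of it. I handed the job in at 30 s of the 72 s; hand-in gives no verdict.

**What I did:** I took the reacher by grip and trigger and slid its open jaws over the piece under the sash. Then I squeezed in 0.5 mm steps until a short tug moved the piece along with the jaws. After that I tightened by 0.2 mm and drew it out. I lifted it just before the pad, set it down, opened the jaws slowly, backed off and laid the reacher down.

**Last checks:**
- **Piece:** the last picture matches the outline of an upright piece within a few millimetres of the pad's centre.
- **Pinch:** this was never measured directly. From the gap between commanded and measured finger opening I estimate 2.5 to 5 N, under the 8 N limit.
- **Reacher:** it rested on the bench before I let go (contact about 6 N), and the pictures show it lying flat.
- **Sash:** the two cameras disagree slightly. The side view shows no shift (0.04 px). The scene view gave 0.5 px, about 2 mm at most, in a crop that also took in some of the pad and bench. The arm and reacher showed no sign of touching the sash.
- **Bystanders:** those I could see in the last pictures look where they were. I did not measure them.

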